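Tighten the wing nut of a slide-bonding press with fingertip strokes

TASK

The wing nut on the slide-bonding press is loose: turn it clockwise, seen from above, until it is fully tight and the bar is down on the glass slides. Push it round with repeated fingertip strokes on one wing at a time: do not pinch or grip the nut, and do not lift the press or shove it out of its place. Leave the other things alone, and end clear of the press.

Things in the scene. Friction and masses are not known exactly. Their poses are not given: they have to be found in the camera images.
- press: Slide-bonding press: grey base plate 164 x 84 mm, its top 16 mm up, on rubber feet, loose on the bench, about 2 kg. Origin: centre of its underside, on the axis of the threaded stud (10 mm thick, 78 mm tall); z up. Its x axis points to the guide post (50 mm towards +x); the anvil with the glass slides (44 x 76 mm, top at 30 mm) is 52 mm towards -x.
- bar_top (a point): Point on the stud axis on the upper face of the aluminium bar (140 x 26 x 7 mm, along the press's x axis, over post, stud and slides), on which the nut sits. 48 mm above the bench when the nut is at its loosest, 40 mm when tight: its rubber pad is then on the slides.
- guide_post_top (a point): Centre of the top of the guide post: steel, 11 mm thick, 80 mm tall, fixed to the base 50 mm from the stud axis, as high as the wings. It clears the turning wings by about 4 mm but stands in the way of a fingertip that follows a wing all the way round.
- hub_top (a point): Centre of the top of the hub of the steel wing nut, on the stud axis, 18 mm above the bar and 16 mm below nut_top. The hub is 25 mm across at its foot, 17 mm at its top; the stud's end sticks out of it.
- nut_top (a point): On the stud axis, level with the tips of the nut's two upright wings, 34 mm above the bar (74 mm above the bench when tight; sinks 0.8 mm per rad). Axes turn with the nut: z up, wing A along +x, wing B along -x. Wings are 10 mm thick and reach 39 mm from the axis; their upper edge slopes up from 7 mm below this point at the hub. 30 mm out, a wing spans from 1 to 25 mm below it.
- nut (a joint): Turn of the wing nut on its stud in rad: grows clockwise as seen from above; starts between 0.5 and 3, and stops hard at 10.0 = tight. It stays where it is left; friction 0.04 N m (about 1.5 N at the wings).
- wing_a_push: The face of wing A to push on for tightening (the anticlockwise side as seen from above), a pad 25 x 16 mm centred 23 mm from the stud axis, 14 mm below nut_top, raised 5 mm from the wing's middle plane. Origin and axes: on the stud axis at the foot of the nut, turning with it, wing A along x, this face looking to +y.
- wing_a_back: The opposite face of wing A, the same pad looking to -y. Same origin and axes.
- wing_b_push: The face of wing B (along -x) to push on for tightening, looking to -y. Same origin and axes.
- wing_b_back: The opposite face of wing B, looking to +y. Same origin and axes.
- objective_case: Bystander objective case: a round black plastic case with grey cap, 37 mm across, 62 mm tall, standing upright left of the press. Origin: centre of its underside. To be left alone.
- slide_mailer: Bystander slide mailer: a turquoise plastic slide box, 37 x 92 x 14 mm, lying left of the press. Origin: centre of its underside. To be left alone.
- petri_dish: Bystander petri dish: a lidded round dish, 58 mm across, 14 mm high, right of the press. Origin: centre of its underside. To be left alone.
- tape_roll: Bystander tape roll: a roll of tan tape lying flat, 104 mm across, 25 mm high, right of the press. Origin: centre of its underside. To be left alone.

How it is judged:
At the end, for the whole second after the job is handed in: The wing nut is within 0.25 rad of its tight stop, the press stands flat on the bench within 30 mm of where it was and at rest, and the bystanders are within 20 mm of where they were (value of joint nut above 9.75 rad and height (world z) of press below 0.004 m and angle between press's own z axis and vertical below 0.03 rad and distance of press from where it was at the start of the episode below 0.03 m and linear speed of press below 0.02 m/s and distance of each of objective_case, slide_mailer, petri_dish, tape_roll from where it was at the start of the episode below 0.02 m); the robot touches nothing.
It fails at once if the nut is pinched or gripped: fingers press on both faces of a wing, or on both wings at once (more than 2 N each) (((contact force between the fingers and wing_a_push above 2 N or contact force between the fingers and wing_a_back above 2 N) and (contact force between the fingers and wing_b_push above 2 N or contact force between the fingers and wing_b_back above 2 N)) or (contact force between the fingers and wing_a_push above 2 N and contact force between the fingers and wing_a_back above 2 N) or (contact force between the fingers and wing_b_push above 2 N and contact force between the fingers and wing_b_back above 2 N)).
It fails at once if the press is lifted or tipped (10 mm, 0.15 rad) (height (world z) of press above 0.01 m or angle between press's own z axis and vertical above 0.15 rad).
It fails at once if the press is shoved more than 30 mm (distance of press from where it was at the start of the episode above 0.03 m).
It fails at once if a bystander is moved more than 20 mm or lifted (distance of any of objective_case, slide_mailer, petri_dish, tape_roll from where it was at the start of the episode above 0.02 m).
It also fails if it takes over 64 s, if anything falls off the work surface, if the arm or the gripper's body presses on something with over 40 N, if the wrist force passes 120 N, or if a joint passes its speed limit or range.

ROBOT

A 6-joint arm with a two-finger parallel gripper is mounted at the origin on a cart in front of the work surface, level with it; the furniture and walls round the work are solid. World frame = base frame: x ahead of the robot, y to its left, z up, the work surface at z = 0. Lengths are in m, angles in rad, forces in N, time in s.
With the tool pointing down it reaches from about 0.35 to 0.775 m from the base axis. Payload 5.5 kg.
Tool frame: the origin (TCP) lies midway between the tips of the shut fingers; the grasp point (between the pads) lies 19 mm behind it; x points along the fingers, y is the direction in which the jaws open and shut, and the axes are right-handed (so a half turn about x gives the same grasp; the last joint's range is limited). The gripper opens to 85 mm and grips with 20 to 120 N. Pads are 22 mm wide; open, the fingers measure 114 mm over their backs; the gripper's body (76 mm by 85 mm) begins 54 mm behind the grasp point. The pads swing forward as they close: fully open they stand 13 mm farther back than shut.
Start: joints at [1.167, 0.313, 0.046, 1.304, 0, 1.431], TCP at [0.15, 0.555, 0.207] pointing down, gripper open.
Joint ranges: [-2.76, 2.76], [-0.86, 1.69], [-1.03, 1.26], [-2.2, 2.34], [-1.47, 1.5], [-3.14, 3.14]. Speed limits (rad/s): [2.57, 2.57, 3.14, 3.14, 3.14, 3.14].

INTERFACE

Orientations are given as a unit quaternion [w, x, y, z].
In Python, from workcell import env, optics, order, models gives the robot as it stands. The module is installed in compiled form; this text tells all that it offers.
- The arm moves only by the tool servo_tool, never from a script. Its argument "moves" is a list of rows, each a list of 5 numbers: the shift along the tool's x, y, z in cm, then the turn about the tool's x in rad, then the closure, from -1 (fully open) to 1 (shut). A call has exactly 10 rows; each row shifts and turns the commanded pose from where the row before left it, along the tool's axes as they then stand; what a row does not reach is not made up. A row lasts 1/8 s, in which the tool goes at most 62.5 mm and 10.7 degrees, less where a joint would pass 70% of its speed; a pose out of reach is approached as far as the arm can. A call is refused whole if a number of a shift passes 6.25 or a number of a turn 0.188, either way. A call with a gripper value outside its range is refused whole. The fingers move at their own pace and stop on an object; "grip_force" is the grip in N (left out, the last holds). Time passes only in rows, so rows that do not move let the fingers close, or fill a call up. It gives the time, the measured TCP pose, the force and the opening at its end, in the units of the state.
- env.get_state(): the state, without advancing time (a new reading comes with each control period).
- optics.read_camera(name): name is "side" or "top"; returns a dict with "pixels" (400x640x3 uint8, blue, green, red), "vertical_fov" (degrees; the focal length in pixels is half the picture's height over the tangent of half this angle, whatever the lens; pixels are square), "cx", "cy" (the principal point, pixels), "k1" (the pictures are not rectified: a ray, as slopes to the right and down, at radius r is drawn at 1 + k1 r^2 times it, then the intrinsics apply), "extrinsics" (4x4, takes a point from world to camera coordinates). Camera axes: x right, y up, looking along -z (the intrinsics and any distortion apply to the point x, -y, -z); pixel columns grow to the right and rows downward; lengths in m; the calibration is good to about 2 mm. A picture is of the moment at which its call begins. There is no depth.
- order.hand_in(): hands the job in, once; it reports no verdict.
Trained networks look in a picture, given as the dict that the camera call returned (one of the last four; its "shot" number tells which), for a name from the list of things; names that differ only in an ending like _2 or _b are one class to them, and where a whole thing is asked for, a point or a joint stands for the part that bears it (a point fixed in the world has none). Each returns a list of dicts, best first, with "conf" (0 to 1); they miss things now and then, are a little off and sometimes report something else, mostly with a low value. They report only what shows in the picture. A call takes as long as a camera call.
- models.outline_of(name, picture): "pixels" (400x640 bool, what is visible of it) and "location" ([column, row] in pixels, amid what is visible of it).
- models.pinpoint(name, picture): "location" ([column, row] in pixels: a listed point, or the origin of a listed thing).
The state is a dict: "clock": time; "joint_pos": joint angles; "qvel": joint speeds; "tau": joint torques, N m; "tcp_pos": TCP position; "orientation": TCP orientation; "wrist_force": force on the tool from outside, world axes, zero at the start; "ft_torque": the same for the moment, N m; "finger_gap": finger opening in m.
Only numpy, scipy, OpenCV 4.12 (cv2) and the standard library are available. Lean on these libraries where they do the work, as an engineer would, in place of code of your own. Each camera call takes 0.05 s, during which the arm holds its last target.

## Working session

There is one attempt and no reset: what is moved stays moved. The work goes in short steps, Python scripts to look and compute and a tool call to move; the robot and the scene stay as the last step left them, time stands still between calls to the robot, and variables do not carry over. Pictures are saved under pics/ and viewed, and the job is handed in when it is done.

Besides the shell and the picture viewer there is one more tool, called after "Call:" by a JSON object that holds its "fn" and its "kwargs". servo_tool: Moves the arm, as the interface text tells. Its arguments: {"type":"object","properties":{"moves":{"type":"array"},"grip_force":{"type":"number"}},"required":["moves"]}

```bash
mkdir -p pics; cat > h.py <<'E'
import numpy as np, cv2
from workcell import env, optics, order, models
def K(p):
    f=200/np.tan(np.radians(p["vertical_fov"])/2); return f
def proj(p,X):
    E=np.array(p["extrinsics"]); c=E[:3,:3]@np.array(X)+E[:3,3]
    a,b=c[0]/-c[2],-c[1]/-c[2]; s=1+p["k1"]*(a*a+b*b); f=K(p)
    return np.array([p["cx"]+f*a*s,p["cy"]+f*b*s])
def ray(p,uv):
    f=K(p); d=np.array([(uv[0]-p["cx"])/f,(uv[1]-p["cy"])/f]); u=d.copy()
    for _ in range(20): u=d/(1+p["k1"]*(u@u))
    E=np.array(p["extrinsics"]); R=E[:3,:3]
    v=R.T@np.array([u[0],-u[1],-1]); o=-R.T@E[:3,3]; return o,v/np.linalg.norm(v)
def atz(p,uv,z):
    o,v=ray(p,uv); return o+v*(z-o[2])/v[2]
def tri(p,a,q,b):
    o1,v1=ray(p,a);o2,v2=ray(q,b)
    s=np.linalg.lstsq(np.stack([v1,-v2],1),o2-o1,rcond=None)[0]
    x,y=o1+s[0]*v1,o2+s[1]*v2
    return (x+y)/2,np.linalg.norm(x-y)
def save(p,n): cv2.imwrite("pics/"+n,np.array(p["pixels"]))
E
python3 - <<'E'
from h import *
np.set_printoptions(precision=4,suppress=True)
s=env.get_state(); print(s)
T=optics.read_camera("top");S=optics.read_camera("side")
save(T,"t0.png");save(S,"s0.png")
for n,p in(("T",T),("S",S)):
    E=np.array(p["extrinsics"]);print(n,"cam",-E[:3,:3].T@E[:3,3],"fwd",-E[2,:3],p["vertical_fov"],p["k1"])
for n in["press","bar_top","guide_post_top","hub_top","nut_top","objective_case","slide_mailer","petri_dish","tape_roll"]:
    a=models.pinpoint(n,T);b=models.pinpoint(n,S)
    print(n,[(x["location"],round(x["conf"],2)) for x in a[:2]],[(x["location"],round(x["conf"],2)) for x in b[:2]])
    if a and b: print("   ",*tri(T,a[0]["location"],S,b[0]["location"]))
E
```

```text
{'clock': 0.0, 'joint_pos': array([1.1674, 0.314 , 0.045 , 1.3036, 0.    , 1.4312]), 'qvel': array([-0.0008, -0.001 , -0.0016, -0.0016, -0.0014,  0.0008]), 'tau': array([ -0.0004, -48.0632,  29.8531,   0.0194,  -0.0002,  -0.    ]), 'tcp_pos': array([0.1497, 0.5546, 0.2058]), 'orientation': array([ 0.7008,  0.0924,  0.7011, -0.0936]), 'wrist_force': array([ 0.4452, -0.01  , -0.3619]), 'ft_torque': array([ 0.0132, -0.0207, -0.0219]), 'finger_gap': 0.0855930978107563}
T cam [0.2618 0.007  1.3235] fwd [ 0.1988 -0.0148 -0.9799] 42.544966610564316 0.025842376135898862
S cam [0.6129 0.6824 1.2716] fwd [-0.0493 -0.5117 -0.8577] 42.72102926340758 -0.12203056175004535
press [([317.5, 218.5], 0.92)] [([341.8, 229.2], 0.76)]
    [ 0.4878 -0.0198 -0.0096] 0.0019589612685320646
bar_top [([319.4, 215.6], 0.82), ([320.5, 216.3], 0.58)] [([344.1, 219.9], 0.61)]
    [ 0.4848 -0.0232  0.0389] 0.0021943596815232917
guide_post_top [([319.6, 193.7], 0.65)] [([325.0, 213.9], 0.8), ([345.9, 217.9], 0.73)]
    [ 0.5365 -0.0278  0.0695] 0.001472270688699297
hub_top [([316.0, 213.7], 0.44)] [([344.8, 219.1], 0.57), ([341.1, 220.5], 0.18)]
    [ 0.4856 -0.0142  0.0598] 0.004155958596285752
nut_top [] [([342.1, 213.6], 0.48)]
objective_case [([205.8, 177.4], 0.6)] [([300.3, 331.4], 0.62)]
    [ 0.6234  0.2703 -0.0164] 0.0066841924631639935
slide_mailer [([193.5, 247.3], 0.96)] [([374.5, 338.1], 0.72)]
    [ 0.4357  0.306  -0.0091] 0.004945536971207659
petri_dish [([415.1, 163.5], 0.59)] [([294.8, 156.5], 0.48), ([343.3, 219.5], 0.24)]
    [ 0.6119 -0.2874 -0.0013] 0.008912197516688666
tape_roll [([416.0, 229.9], 0.85)] [([341.8, 214.8], 0.66), ([351.3, 157.5], 0.59)]
    [ 0.4674 -0.3474 -0.4482] 0.06960751962947535
```

```bash
python3 - <<'E'
import cv2
t=cv2.imread("pics/t0.png");s=cv2.imread("pics/s0.png")
cv2.imwrite("pics/t0c.png",cv2.resize(t[160:280,240:400],None,fx=5,fy=5,interpolation=2))
cv2.imwrite("pics/s0c.png",cv2.resize(s[160:280,270:430],None,fx=5,fy=5,interpolation=2))
E
```

```text
(no output)
```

View pics/t0.png

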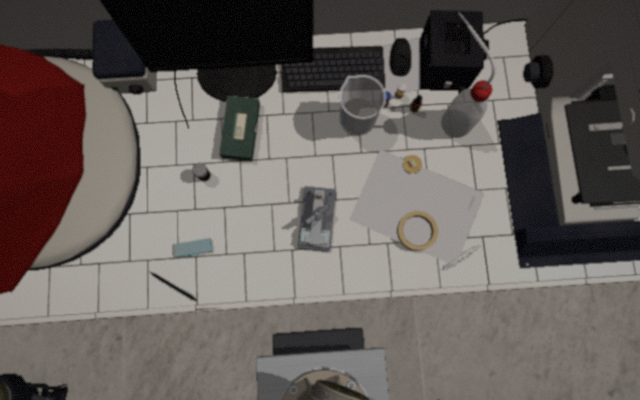

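View pics/t0c.png

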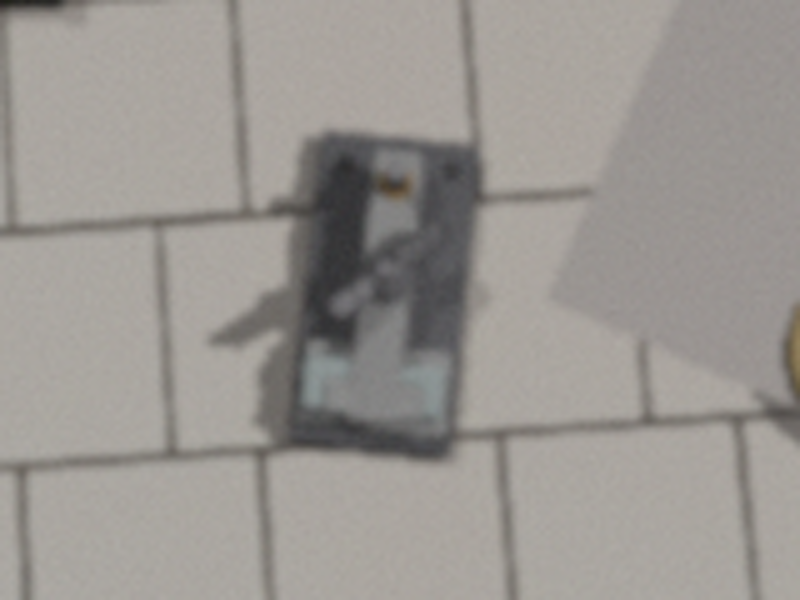

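View pics/s0c.png

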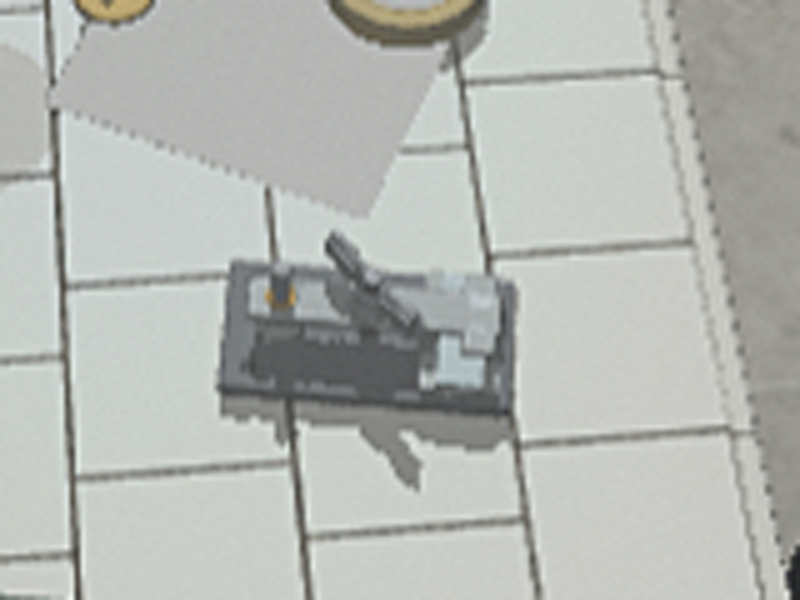

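View pics/s0.png

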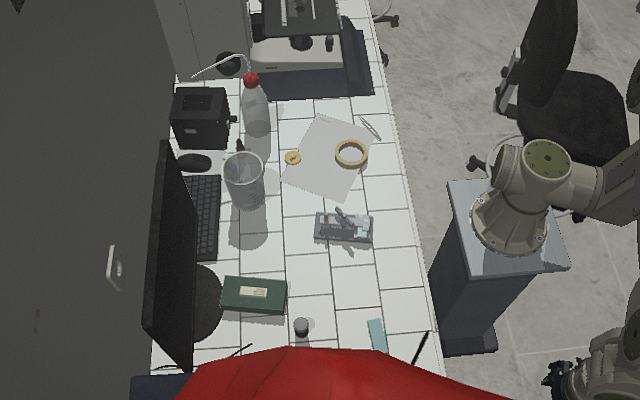

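```bash
cat >> h.py <<'E'
def overlay(p,x,y,yaw,th,ztop,box,name,k=5):
    u0,v0,u1,v1=box
    im=cv2.resize(np.array(p["pixels"])[v0:v1,u0:u1],None,fx=k,fy=k,interpolation=cv2.INTER_CUBIC)
    c,s=np.cos(yaw),np.sin(yaw)
    def W(q,z): return np.array([x+c*q[0]-s*q[1],y+s*q[0]+c*q[1],z])
    def pl(pts,col,close=True):
        a=np.array([(proj(p,P)-[u0,v0]+.5)*k for P in pts]);cv2.polylines(im,[np.round(a).astype(int)],close,col,1)
    R=lambda a,b:[(a,b),(a,-b),(-a,-b),(-a,b)]
    pl([W(q,.016) for q in R(.082,.042)],(0,255,0)); pl([W(q,0.003) for q in R(.082,.042)],(0,120,0))
    cir=lambda r,cx:[(cx+r*np.cos(t),r*np.sin(t)) for t in np.linspace(0,6.28,24)]
    pl([W(q,.080) for q in cir(.0055,.05)],(255,0,255))
    pl([W(q,.078) for q in cir(.005,0)],(0,255,255))
    pl([W(q,ztop-.034) for q in R(.07,.013)],(255,255,0))
    ct,st=np.cos(th),np.sin(th)
    def N(r,t,z): return np.array([x+ct*r-st*t,y+st*r+ct*t,z])
    for t in(-.005,.005):
        pl([N(-.039,t,ztop),N(-.03,t,ztop-.001),N(-.01,t,ztop-.007),N(.01,t,ztop-.007),N(.03,t,ztop-.001),N(.039,t,ztop)],(0,0,255),False)
        pl([N(.039,t,ztop),N(.035,t,ztop-.025)],(0,0,255),False);pl([N(-.039,t,ztop),N(-.035,t,ztop-.025)],(0,128,255),False)
    cv2.imwrite("pics/"+name,im)
E
cat > ov.py <<'E'
import sys
from h import *
x,y,yaw,th,z=map(float,sys.argv[1:6]);n=sys.argv[6]
T=optics.read_camera("top");S=optics.read_camera("side")
import pickle;pickle.dump((T,S),open("ts.pkl","wb"))
overlay(T,x,y,yaw,th,z,(280,170,360,260),n+"t.png",6)
overlay(S,x,y,yaw,th,z,(300,195,390,260),n+"s.png",6)
a=cv2.imread("pics/"+n+"t.png");b=cv2.imread("pics/"+n+"s.png")
b=cv2.copyMakeBorder(b,0,a.shape[0]-b.shape[0],0,0,0)
m=cv2.hconcat([a,b]); m=cv2.resize(m,None,fx=.78,fy=.78) if m.shape[1]>1025 else m
cv2.imwrite("pics/"+n+".png",cv2.resize(m,(800,int(m.shape[0]*800/m.shape[1]))))
E
sed -i 's/T=optics.read_camera("top");S=optics.read_camera("side")/import os,pickle\nif len(sys.argv)>7: T,S=pickle.load(open("ts.pkl","rb"))\nelse: T=optics.read_camera("top");S=optics.read_camera("side")/' ov.py
python3 ov.py 0.486 -0.02 -0.1 -0.8 0.08 o1
python3 - <<'E'
import pickle;from h import *
np.set_printoptions(precision=4,suppress=True)
T,S=pickle.load(open("ts.pkl","rb"))
for c in [(320,133),(475,150),(450,457),(290,440)]: 
    uv=(240+c[0]/5,160+c[1]/5); print(atz(T,uv,.016),atz(T,uv,0))
print(atz(T,(240+335/5,160+308/5),.078),atz(T,(240+440/5,160+235/5),.078))
E
```

```text
[0.5693 0.0104 0.016 ] [0.573  0.0104 0.    ]
[ 0.5546 -0.0697  0.016 ] [ 0.5582 -0.0707  0.    ]
[ 0.3956 -0.0446  0.016 ] [ 0.3973 -0.0453  0.    ]
[0.4099 0.0361 0.016 ] [0.4117 0.0365 0.    ]
[0.4662 0.0086 0.078 ] [ 0.499  -0.0455  0.078 ]
```

View pics/o1t.png

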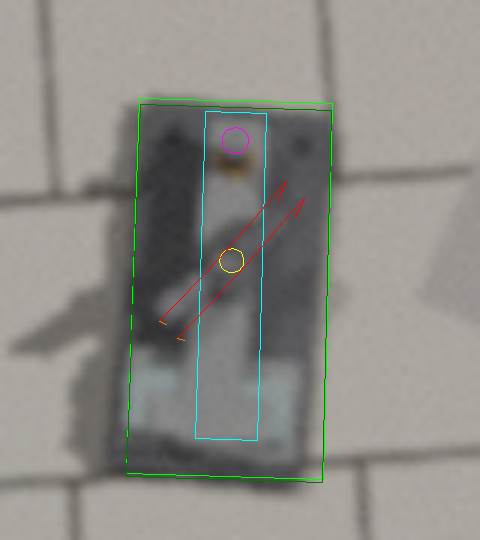

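View pics/o1s.png

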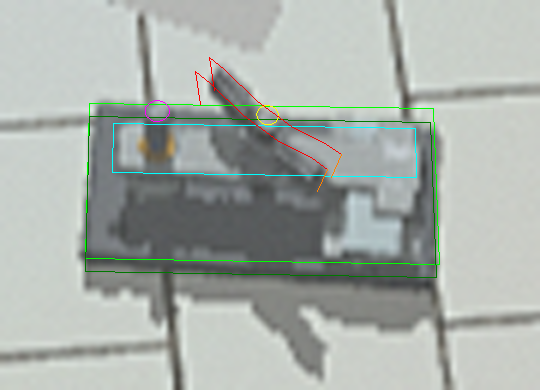

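```bash
python3 ov.py 0.482 -0.0175 -0.165 -1.03 0.080 o2 k;
```

```text
(no output)
```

View pics/o2t.png

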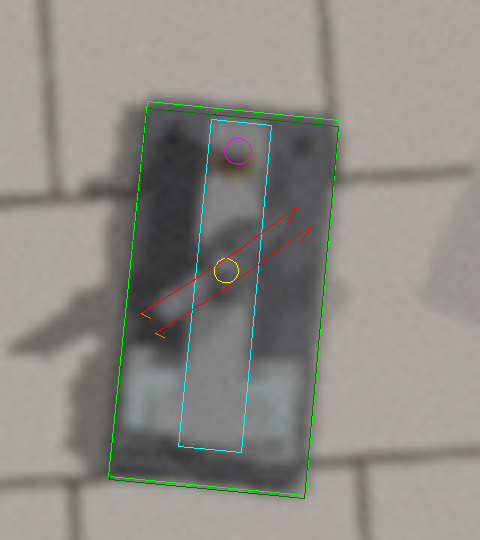

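View pics/o2s.png

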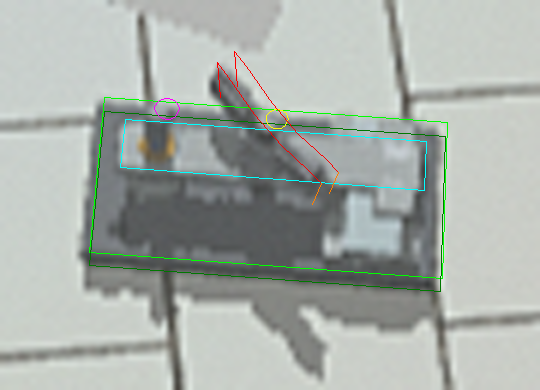

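```bash
python3 ov.py 0.485 -0.0165 -0.13 -0.93 0.079 o3 k;
```

```text
(no output)
```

View pics/o3t.png

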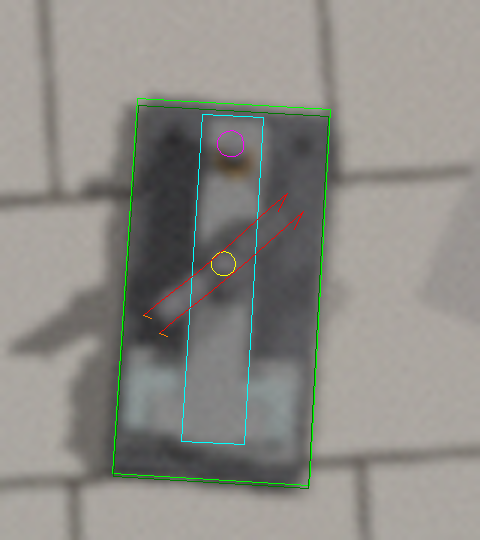

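View pics/o3s.png

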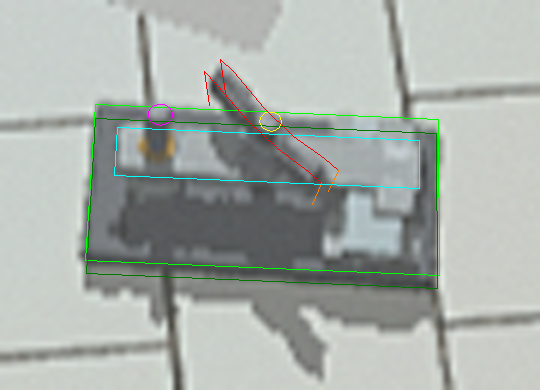

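```bash
cat >> h.py <<'E'
from scipy.spatial.transform import Rotation as Ro
def pose():
    s=env.get_state();w,a,b,c=s["orientation"];R=Ro.from_quat([a,b,c,w]).as_matrix();return s,np.array(s["tcp_pos"]),R
def yawy(R): return np.degrees(np.arctan2(R[1,1],R[0,1]))
def stat(cx,cy):
    s,p,R=pose(); print("t",round(s["clock"],2),"tcp",p.round(4),"xdown",R[:,0].round(3),"yaw_y",yawy(R).round(1),"j",np.round(s["joint_pos"],2),"F",np.round(s["wrist_force"],1),"gap",round(s["finger_gap"],4))
    return s,p,R
E
python3 - <<'E'
from h import *
s,p,R=stat(0,0);print(R.round(3))
E
```

```text
t 1.1 tcp [0.15   0.5552 0.2067] xdown [ 0.  0. -1.] yaw_y 74.9 j [1.17 0.31 0.05 1.3  0.   1.43] F [-0.3 -0.5 -0. ] gap 0.0853
[[ 0.     0.261  0.965]
 [ 0.     0.965 -0.261]
 [-1.     0.     0.   ]]
```

```bash
cat >> h.py <<'E'
def plan(P1,Y1,n,p=None,R=None):
    """rows from present pose to TCP P1 with tool-y yaw Y1 deg (unwrapped), straight line"""
    if p is None: s,p,R=pose()
    Y0=yawy(R); 
    d=Y1-Y0
    if abs(d)>330: d-=360*np.sign(d)
    out=[]
    for i in range(n):
        y=np.radians(Y0+d*i/n); v=(np.array(P1)-p)/n*100
        ty=np.array([np.cos(y),np.sin(y)]);tz=np.array([np.cos(y-np.pi/2),np.sin(y-np.pi/2)])
        out.append([round(-v[2],2),round(v[:2]@ty,2),round(v[:2]@tz,2),round(-np.radians(d)/n,3)])
    for r in out: print(r)
def fing(C,th,r,t,z):
    Y=np.radians(th+90);ty=np.array([np.cos(Y),np.sin(Y)]);tz=np.array([np.cos(Y-np.pi/2),np.sin(Y-np.pi/2)])
    q=np.array(C)+r*tz+t*ty; return [q[0],q[1],z],th+90
def where(C):
    s,p,R=stat(0,0); Y=np.radians(yawy(R));ty=np.array([np.cos(Y),np.sin(Y)]);tz=np.array([np.cos(Y-np.pi/2),np.sin(Y-np.pi/2)])
    d=p[:2]-C; print("theta_tool",(np.degrees(Y)-90).round(1),"r",(d@tz*1000).round(1),"t",(d@ty*1000).round(1),"Fyz",np.round([s["wrist_force"][:2]@ty,s["wrist_force"][:2]@tz],1))
C=np.array([.485,-.0172])
E
python3 - <<'E'
from h import *
P,Y=fing(C,142,.024,.0195,.14); print(P,Y); plan(P,Y,20)
E
```

```text
[np.float64(0.45408234314458834), np.float64(-0.017790334287515287), 0.14] 232
[np.float64(0.33), np.float64(-2.37), np.float64(2.21), np.float64(-0.137)]
[np.float64(0.33), np.float64(-2.65), np.float64(1.87), np.float64(-0.137)]
[np.float64(0.33), np.float64(-2.88), np.float64(1.49), np.float64(-0.137)]
[np.float64(0.33), np.float64(-3.06), np.float64(1.08), np.float64(-0.137)]
[np.float64(0.33), np.float64(-3.18), np.float64(0.65), np.float64(-0.137)]
[np.float64(0.33), np.float64(-3.24), np.float64(0.21), np.float64(-0.137)]
[np.float64(0.33), np.float64(-3.24), np.float64(-0.23), np.float64(-0.137)]
[np.float64(0.33), np.float64(-3.17), np.float64(-0.67), np.float64(-0.137)]
[np.float64(0.33), np.float64(-3.05), np.float64(-1.1), np.float64(-0.137)]
[np.float64(0.33), np.float64(-2.87), np.float64(-1.5), np.float64(-0.137)]
[np.float64(0.33), np.float64(-2.64), np.float64(-1.88), np.float64(-0.137)]
[np.float64(0.33), np.float64(-2.36), np.float64(-2.23), np.float64(-0.137)]
[np.float64(0.33), np.float64(-2.03), np.float64(-2.53), np.float64(-0.137)]
[np.float64(0.33), np.float64(-1.67), np.float64(-2.78), np.float64(-0.137)]
[np.float64(0.33), np.float64(-1.27), np.float64(-2.98), np.float64(-0.137)]
[np.float64(0.33), np.float64(-0.85), np.float64(-3.13), np.float64(-0.137)]
[np.float64(0.33), np.float64(-0.42), np.float64(-3.22), np.float64(-0.137)]
[np.float64(0.33), np.float64(0.03), np.float64(-3.24), np.float64(-0.137)]
[np.float64(0.33), np.float64(0.47), np.float64(-3.21), np.float64(-0.137)]
[np.float64(0.33), np.float64(0.9), np.float64(-3.11), np.float64(-0.137)]
```

Call:
{"fn": "servo_tool", "kwargs": {"moves": [[0.33,-2.37,2.21,-0.137,1],[0.33,-2.65,1.87,-0.137,1],[0.33,-2.88,1.49,-0.137,1],[0.33,-3.06,1.08,-0.137,1],[0.33,-3.18,0.65,-0.137,1],[0.33,-3.24,0.21,-0.137,1],[0.33,-3.24,-0.23,-0.137,1],[0.33,-3.17,-0.67,-0.137,1],[0.33,-3.05,-1.1,-0.137,1],[0.33,-2.87,-1.5,-0.137,1]], "grip_force": 30}}

```text
clock: 2.35
tcp_pos: [0.3022, 0.2676, 0.1738]
orientation: [0.601, -0.373, 0.601, 0.373]
wrist_force: [0.7, -1.0, 1.2]
finger_gap: -0.0002
```

Call:
{"fn": "servo_tool", "kwargs": {"moves": [[0.33,-2.64,-1.88,-0.137,1],[0.33,-2.36,-2.23,-0.137,1],[0.33,-2.03,-2.53,-0.137,1],[0.33,-1.67,-2.78,-0.137,1],[0.33,-1.27,-2.98,-0.137,1],[0.33,-0.85,-3.13,-0.137,1],[0.33,-0.42,-3.22,-0.137,1],[0.33,0.03,-3.24,-0.137,1],[0.33,0.47,-3.21,-0.137,1],[0.33,0.9,-3.11,-0.137,1]]}}

```text
clock: 3.6
tcp_pos: [0.4538, -0.0192, 0.1407]
orientation: [-0.23, 0.669, -0.229, -0.669]
wrist_force: [1.3, -0.2, -0.5]
finger_gap: 0.0
```

```bash
python3 - <<'E'
from h import *
where(C)
P,Y=fing(C,142,.024,.0195,.10); plan(P,Y,5)
E
python3 ov.py 0.485 -0.0172 -0.13 -0.93 0.079 o4
```

```text
t 3.6 tcp [ 0.4538 -0.0192  0.1407] xdown [ 0.001  0.    -1.   ] yaw_y -127.9 j [-0.22  0.11 -0.37  1.08  0.   -2.7 ] F [ 1.3 -0.2 -0.5] gap 0.0
theta_tool -217.9 r 23.4 t 20.8 Fyz [-0.6 -1.2]
[np.float64(0.81), np.float64(-0.03), np.float64(0.01), np.float64(0.0)]
[np.float64(0.81), np.float64(-0.03), np.float64(0.01), np.float64(0.0)]
[np.float64(0.81), np.float64(-0.03), np.float64(0.01), np.float64(0.0)]
[np.float64(0.81), np.float64(-0.03), np.float64(0.01), np.float64(0.0)]
[np.float64(0.81), np.float64(-0.03), np.float64(0.01), np.float64(0.0)]
```

View pics/o4.png

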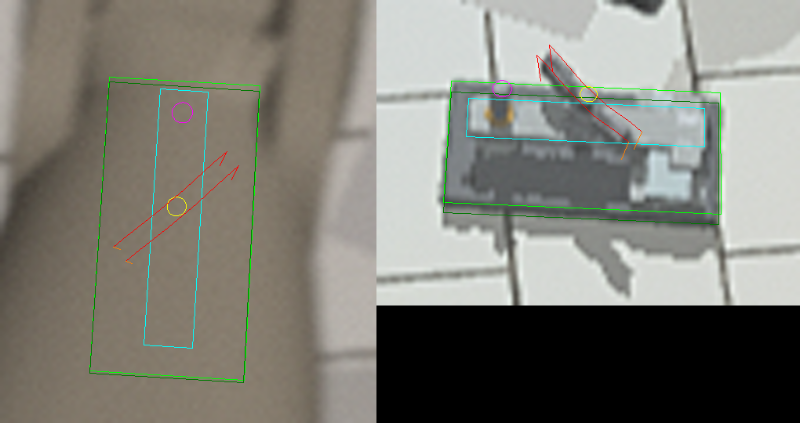

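```bash
python3 - <<'E'
from h import *
import pickle
T,S=pickle.load(open("ts.pkl","rb"))
print(proj(S,[.454,-.019,.14]))
save(S,"s1.png")
E
```

```text
[357.25432374 200.95457954]
```

View pics/s1.png

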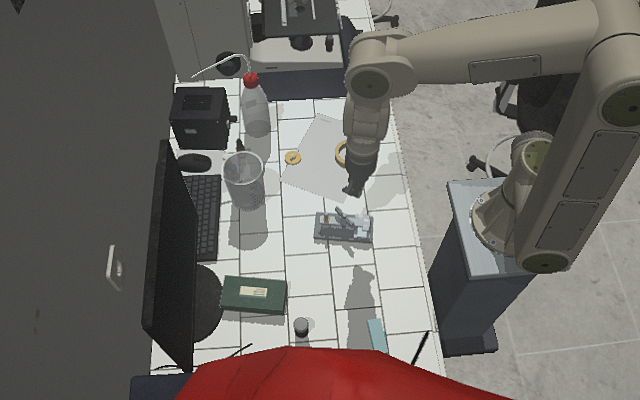

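Call:
{"fn": "servo_tool", "kwargs": {"moves": [[0.8,-0.03,0.01,0,1],[0.8,-0.03,0.01,0,1],[0.8,-0.03,0.01,0,1],[0.8,-0.03,0.01,0,1],[0.8,0,0,0,1],[0,0,0,0,1],[0,0,0,0,1],[0,0,0,0,1],[0,0,0,0,1],[0,0,0,0,1]]}}

```text
clock: 4.95
tcp_pos: [0.4538, -0.017, 0.1009]
orientation: [-0.231, 0.668, -0.231, -0.668]
wrist_force: [-0.3, 0.2, 0.3]
finger_gap: 0.0001
```

```bash
cat > look.py <<'E'
import sys
from h import *
where(C)
S=optics.read_camera("side")
im=np.array(S["pixels"])[160:260,285:405]; im=cv2.resize(im,None,fx=6,fy=6,interpolation=cv2.INTER_CUBIC)
s,p,R=pose()
for a in(-.0145,.0145):
  for b in(-.011,.011):
    u=(proj(S,p+R[:,1]*a+R[:,2]*b)-[285,160]+.5)*6; cv2.circle(im,tuple(int(v) for v in u),2,(0,0,255),-1)
    u=(proj(S,np.append((p+R[:,1]*a+R[:,2]*b)[:2],.075))-[285,160]+.5)*6; cv2.circle(im,tuple(int(v) for v in u),2,(0,255,0),-1)
cv2.imwrite("pics/"+sys.argv[1]+".png",im)
E
python3 look.py l1
```

```text
t 4.95 tcp [ 0.4538 -0.017   0.1009] xdown [ 0.  0. -1.] yaw_y -128.1 j [-0.21  0.14 -0.44  0.98  0.   -2.69] F [-0.3  0.2  0.3] gap 0.0001
theta_tool -218.1 r 24.7 t 19.1 Fyz [0.1 0.4]
```

View pics/l1.png

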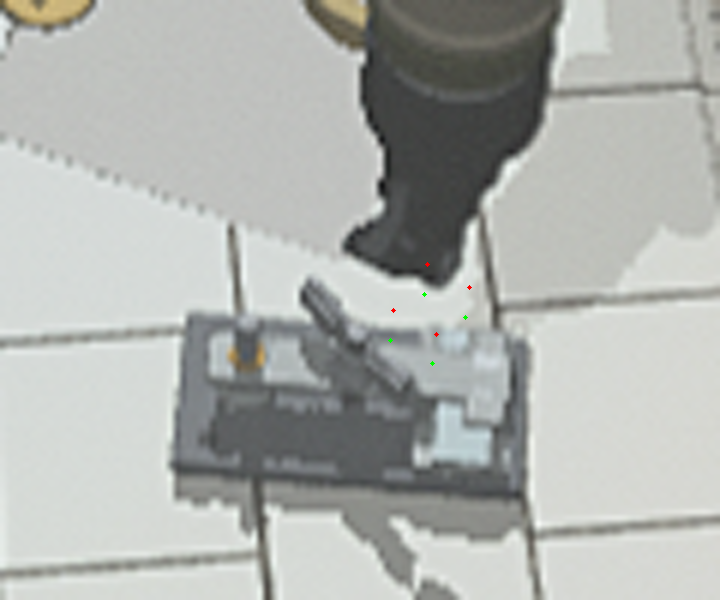

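```bash
python3 - <<'E'
from h import *
S=optics.read_camera("side")
s,p,R=pose()
im=np.array(S["pixels"])[170:230,330:390].astype(float); im=np.clip((im/255)**.5*255,0,255).astype(np.uint8)
im=cv2.resize(im,None,fx=10,fy=10,interpolation=cv2.INTER_CUBIC)
for q,col in((p,(0,0,255)),(p-R[:,0]*.019,(0,255,0)),(p-R[:,0]*.073,(255,0,0))):
  for a in(-.0145,.0145):
   for b in(-.011,.011):
    u=(proj(S,q+R[:,1]*a+R[:,2]*b)-[330,170]+.5)*10; cv2.circle(im,tuple(int(v) for v in u),3,col,-1)
cv2.imwrite("pics/l1z.png",im)
E
```

```text
(no output)
```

View pics/l1z.png

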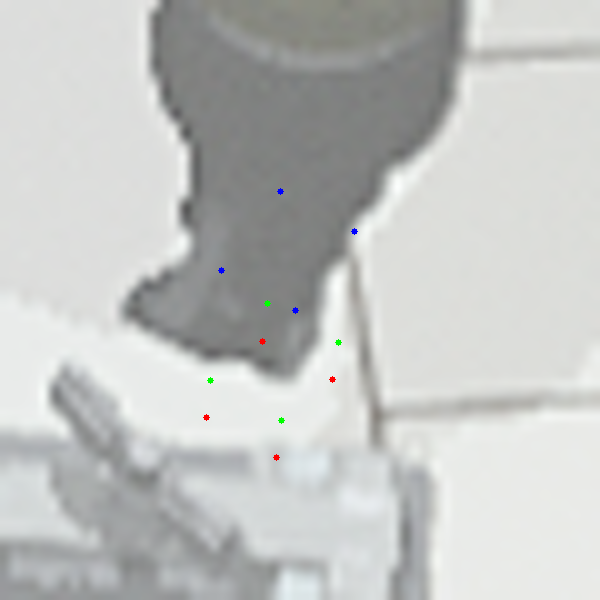

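```bash
python3 - <<'E'
from h import *
S=optics.read_camera("side");T=optics.read_camera("top")
for z in(0,.05,.1,.15,.2): print(z,proj(S,[0,0,z]).round(0),proj(T,[0,0,z]).round(0))
print({k:S[k] for k in S if k!="pixels"});print({k:T[k] for k in T if k!="pixels"})
# overlay bench edge z=0 etc
im=np.array(S["pixels"]).copy()
for z in np.arange(0,.35,.05):
    u=proj(S,[0,0,z]); cv2.circle(im,tuple(int(v+.5) for v in u),2,(0,0,255),-1)
cv2.imwrite("pics/sb.png",cv2.resize(im[100:320,400:640],None,fx=3,fy=2.7))
save(T,"tb.png")
E
```

```text
0 [509. 222.] [324. 417.]
0.05 [514. 213.] [324. 422.]
0.1 [520. 204.] [325. 427.]
0.15 [526. 194.] [325. 432.]
0.2 [533. 183.] [326. 438.]
{'vertical_fov': 42.72102926340758, 'cx': 322.36819947818174, 'cy': 212.03084201441288, 'k1': -0.12203056175004535, 'extrinsics': array([[-0.99639464,  0.0845672 ,  0.00678983,  0.54431133],
       [-0.06906118, -0.85497146,  0.51405676, -0.02787365],
       [ 0.04927746,  0.51173449,  0.85772929, -1.47009316],
       [ 0.        ,  0.        ,  0.        ,  1.        ]]), 'shot': 9}
{'vertical_fov': 42.544966610564316, 'cx': 313.947041851836, 'cy': 201.79155908756456, 'k1': 0.025842376135898862, 'extrinsics': array([[-6.91517079e-02, -9.97605610e-01,  1.04326103e-03,
         2.37047643e-02],
       [ 9.77597874e-01, -6.75563497e-02,  1.99345268e-01,
        -5.19315745e-01],
       [-1.98797479e-01,  1.48049555e-02,  9.79928761e-01,
        -1.24501745e+00],
       [ 0.00000000e+00,  0.00000000e+00,  0.00000000e+00,
         1.00000000e+00]]), 'shot': 10}
```

View pics/sb.png

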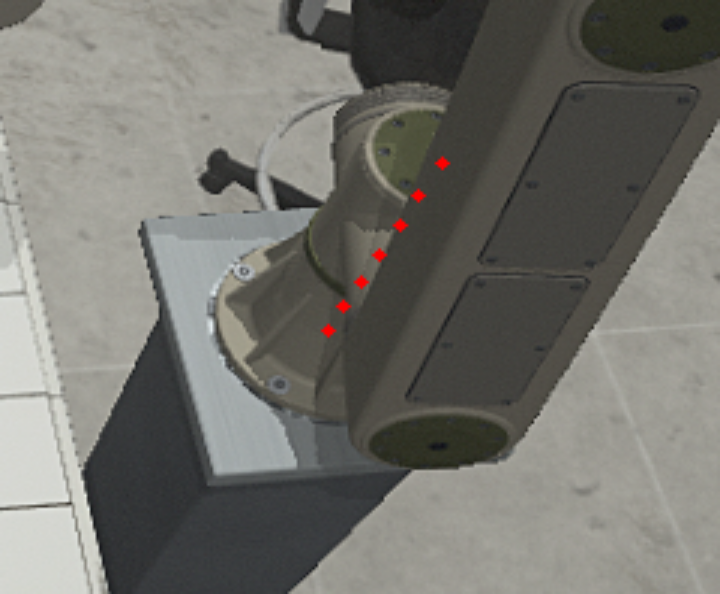

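View pics/tb.png

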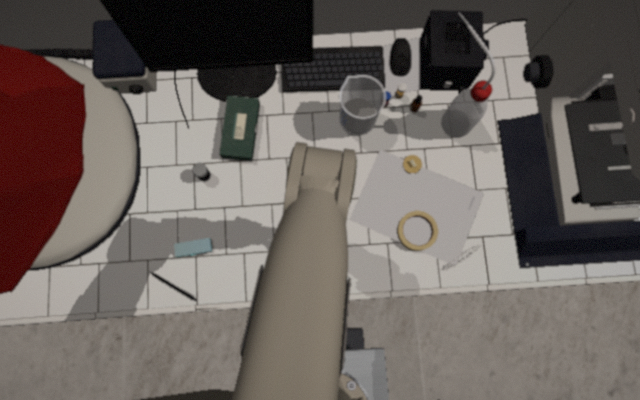

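```bash
python3 - <<'E'
from h import *
S=optics.read_camera("side")
im=np.array(S["pixels"])[120:215,325:395].astype(float); im=np.clip((im-20)*3.2,0,255).astype(np.uint8)
im=cv2.resize(im,None,fx=6,fy=6,interpolation=cv2.INTER_CUBIC)
cv2.imwrite("pics/l1d.png",im)
E
```

```text
(no output)
```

View pics/l1d.png

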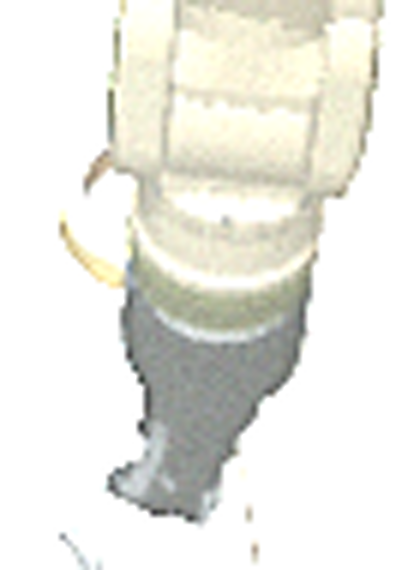

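Call:
{"fn": "servo_tool", "kwargs": {"moves": [[0,0,0,0.157,1],[0,0,0,0.157,1],[0,0,0,0.157,1],[0,0,0,0.157,1],[0,0,0,0.157,1],[0,0,0,0.157,1],[0,0,0,0.157,1],[0,0,0,0.157,1],[0,0,0,0.157,1],[0,0,0,0.157,1]]}}

```text
clock: 6.45
tcp_pos: [0.4536, -0.017, 0.1007]
orientation: [0.637, -0.308, 0.637, 0.308]
wrist_force: [-0.2, -0.3, -0.1]
finger_gap: 0.0
```

```bash
cat > zoom.py <<'E'
import sys
from h import *
where(C)
S=optics.read_camera("side");s,p,R=pose()
u0,v0,u1,v1,k=310,160,390,240,8
im=np.array(S["pixels"])[v0:v1,u0:u1].astype(float); im=np.clip((im/255)**.55*255,0,255).astype(np.uint8)
im=cv2.resize(im,None,fx=k,fy=k,interpolation=cv2.INTER_CUBIC)
for q,col in((p,(0,0,255)),(p-R[:,0]*.073,(255,0,0))):
  for a in(-.0145,.0145):
   for b in(-.011,.011):
    u=(proj(S,q+R[:,1]*a+R[:,2]*b)-[u0,v0]+.5)*k; cv2.circle(im,tuple(int(v) for v in u),3,col,-1)
cv2.imwrite("pics/"+sys.argv[1]+".png",im)
E
python3 zoom.py z2
```

```text
t 6.45 tcp [ 0.4536 -0.017   0.1007] xdown [-0.  0. -1.] yaw_y 141.6 j [-0.21  0.15 -0.44  0.98  0.   -1.12] F [-0.2 -0.3 -0.1] gap 0.0
theta_tool 51.6 r -19.3 t 24.7 Fyz [ 0.  -0.4]
```

View pics/z2.png

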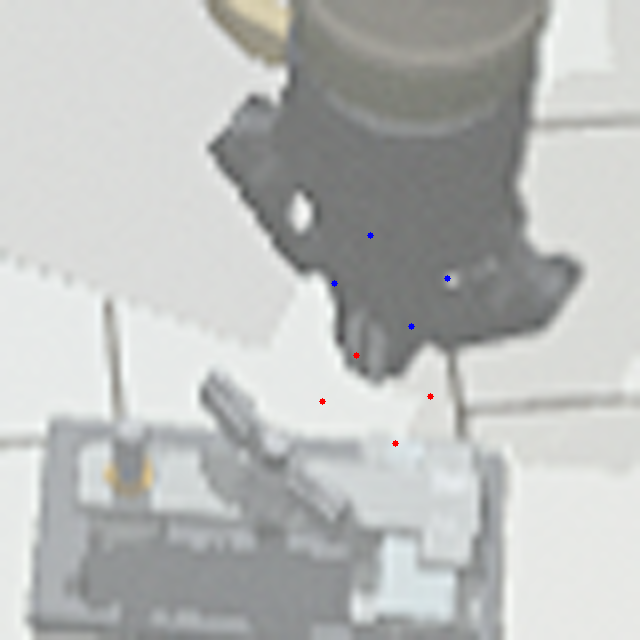

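```bash
python3 - <<'E'
from h import *
S=optics.read_camera("side")
a=cv2.imread("pics/s0.png").astype(int);b=np.array(S["pixels"]).astype(int)
d=np.abs(a-b).sum(2)
im=np.clip(d[160:240,310:390]*3,0,255).astype(np.uint8)
cv2.imwrite("pics/d2.png",cv2.resize(im,None,fx=8,fy=8,interpolation=cv2.INTER_CUBIC))
E
```

```text
(no output)
```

View pics/d2.png

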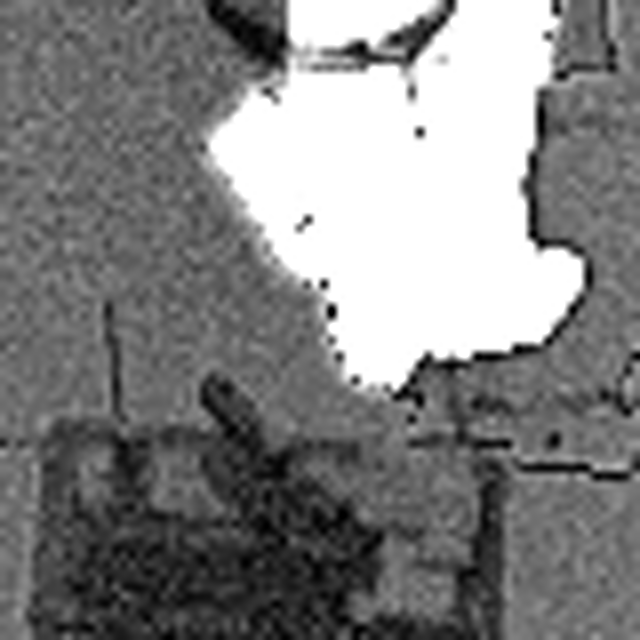

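```bash
python3 - <<'E'
from h import *
s,p,R=pose()
S=optics.read_camera("side");T=optics.read_camera("top")
it=np.array(T["pixels"]).copy();i2=np.array(S["pixels"]).copy()
for z in np.arange(.1,.5,.05):
    q=[p[0],p[1],z]
    for P,i in((T,it),(S,i2)):
        u=proj(P,q);cv2.circle(i,tuple(int(v+.5) for v in u),1,(0,0,255),-1)
a=cv2.resize(it[120:240,260:380],None,fx=3.3,fy=4.5,interpolation=2);b=cv2.resize(i2[20:220,310:430],None,fx=3.3,fy=2.7,interpolation=2)
cv2.imwrite("pics/ax.png",cv2.hconcat([a,b]))
E
```

```text
(no output)
```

View pics/ax.png

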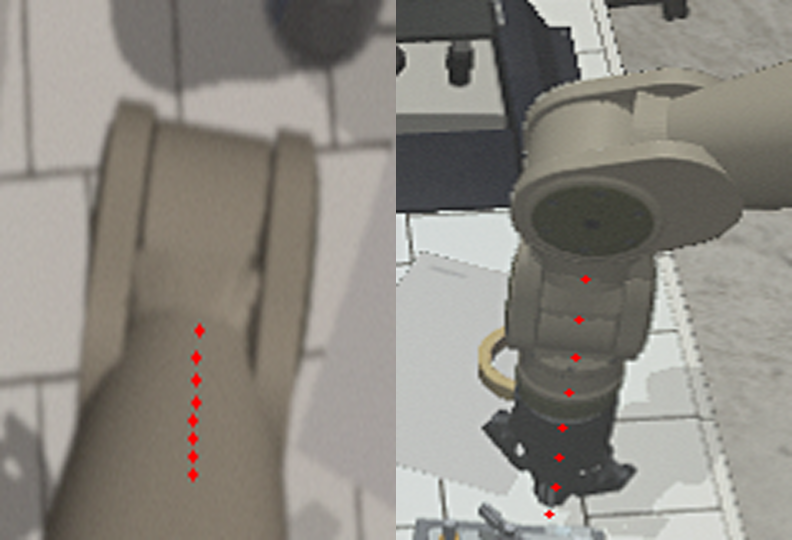

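Call:
{"fn": "servo_tool", "kwargs": {"moves": [[0,0,0,-0.157,1],[0,0,0,-0.157,1],[0,0,0,-0.157,1],[0,0,0,-0.157,1],[0,0,0,-0.157,1],[0,0,0,-0.157,1],[0.9,0,0,-0.157,1],[0.9,0,0,-0.157,1],[0.9,0,0,-0.157,1],[0.9,0,0,-0.157,1]]}}

```text
clock: 7.9
tcp_pos: [0.4537, -0.017, 0.0644]
orientation: [-0.228, 0.669, -0.228, -0.669]
wrist_force: [-0.2, 1.0, -0.0]
finger_gap: 0.0002
```

```bash
python3 zoom.py z3
```

```text
t 7.9 tcp [ 0.4537 -0.017   0.0644] xdown [ 0.  0. -1.] yaw_y -127.7 j [-0.21  0.18 -0.5   0.89  0.   -2.7 ] F [-0.2  1.  -0. ] gap 0.0002
theta_tool -217.7 r 24.9 t 18.9 Fyz [-0.6  0.8]
```

View pics/z3.png

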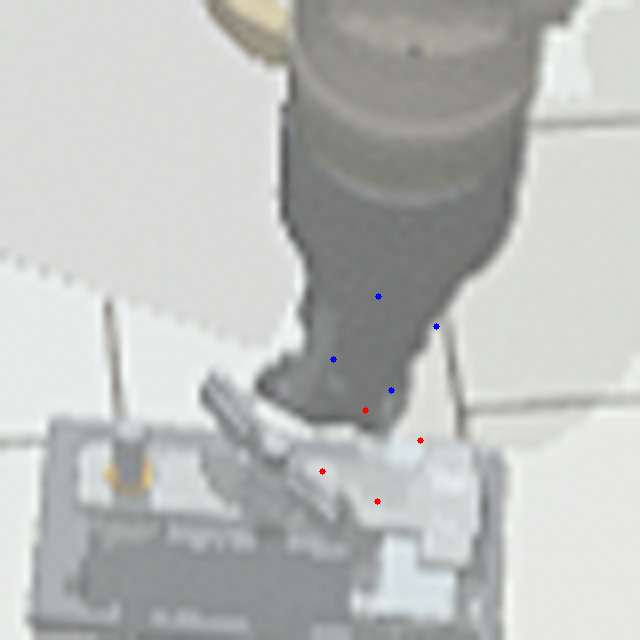

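Call:
{"fn": "servo_tool", "kwargs": {"moves": [[0.45,0,0,0,1],[0.45,0,0,0,1],[0,-0.47,0.305,0.18,1],[0,-0.47,0.305,0.18,1],[0,-0.47,0.305,0.18,1],[0,-0.47,0.305,0.18,1],[0,-0.47,0.305,0.18,1],[0,0,0,0,1],[0,0,0,0,1],[0,0,0,0,1]]}}

```text
clock: 9.2
tcp_pos: [0.4655, 0.0074, 0.0557]
orientation: [-0.498, 0.502, -0.498, -0.502]
wrist_force: [-0.5, 0.3, -0.1]
finger_gap: -0.0
```

```bash
python3 zoom.py z4
```

```text
t 9.2 tcp [0.4655 0.0074 0.0557] xdown [ 0.  0. -1.] yaw_y -179.6 j [-0.16  0.21 -0.48  0.88  0.   -1.73] F [-0.5  0.3 -0.1] gap -0.0
theta_tool -269.6 r 24.7 t 19.4 Fyz [0.5 0.3]
```

View pics/z4.png

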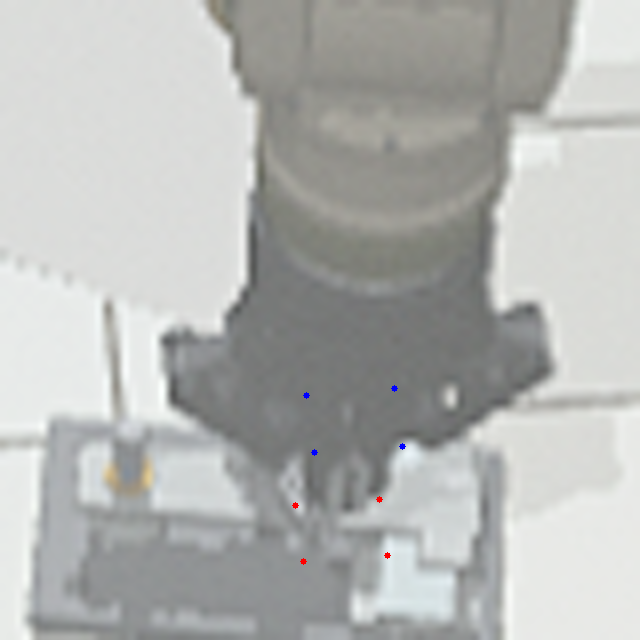

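```bash
python3 - <<'E'
from h import *
S=optics.read_camera("side")
im=np.array(S["pixels"])[205:240,315:365]
im=cv2.resize(im,None,fx=14,fy=14,interpolation=cv2.INTER_CUBIC)
a=cv2.imread("pics/s0.png")[205:240,315:365];a=cv2.resize(a,None,fx=14,fy=14,interpolation=cv2.INTER_CUBIC)
v=cv2.vconcat([a,im]);cv2.imwrite("pics/cmp.png",cv2.resize(v,None,fx=.6,fy=.6))
E
```

```text
(no output)
```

View pics/cmp.png

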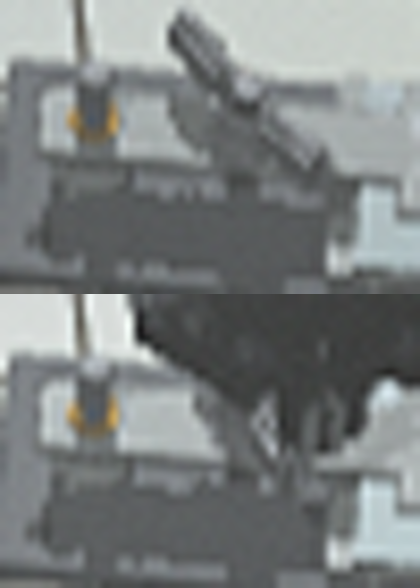

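```bash
python3 - <<'E'
from h import *
S=optics.read_camera("side")
for th in (127,110,100,90,80):
    a=np.radians(th);print(th,[((proj(S,[C[0]+k*.039*np.cos(a),C[1]+k*.039*np.sin(a),.079])-[315,205]+.5)*8.4+[0,294]).round(0) for k in(1,-1)])
print(((proj(S,[C[0],C[1],.078])-[315,205]+.5)*8.4).round(0))
E
```

```text
127 [array([336., 454.]), array([171., 299.])]
110 [array([306., 472.]), array([200., 283.])]
100 [array([286., 478.]), array([219., 277.])]
90 [array([265., 481.]), array([240., 274.])]
80 [array([244., 481.]), array([260., 274.])]
[252.  84.]
```

Call:
{"fn": "servo_tool", "kwargs": {"moves": [[0.4,-0.4,0,0,1],[0,-0.42,0.22,0.165,1],[0,-0.42,0.22,0.165,1],[0,-0.42,0.22,0.165,1],[0,-0.42,0.22,0.165,1],[0,-0.42,0.22,0.165,1],[0,-0.42,0.22,0.165,1],[0,-0.42,0.22,0.165,1],[0,-0.42,0.22,0.165,1],[0,0,0,0,1]]}}

```text
clock: 10.6
tcp_pos: [0.505, 0.0039, 0.0517]
orientation: [0.701, -0.091, 0.701, 0.091]
wrist_force: [-1.1, -1.5, 3.2]
finger_gap: -0.0001
```

```bash
python3 zoom.py z5
```

```text
t 10.6 tcp [0.505  0.0039 0.0517] xdown [ 0.    -0.001 -1.   ] yaw_y 104.8 j [-0.15  0.28 -0.4   0.89 -0.   -0.41] F [-1.1 -1.5  3.2] gap -0.0001
theta_tool 14.8 r 24.7 t 15.3 Fyz [-1.1 -1.4]
```

View pics/z5.png

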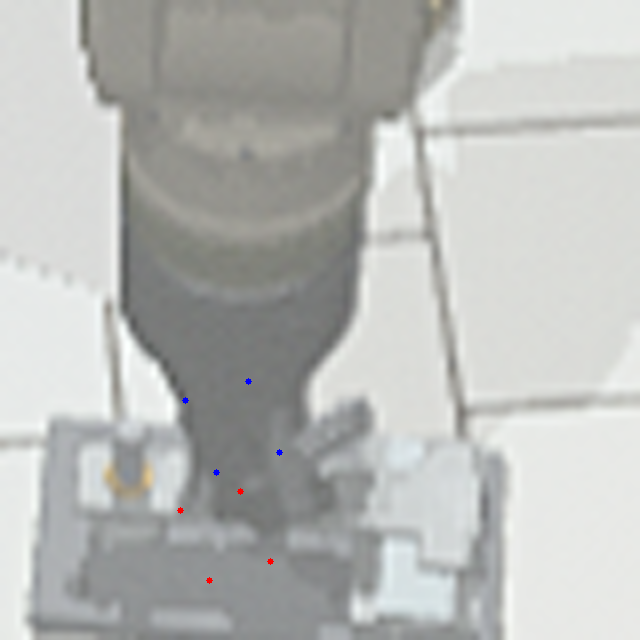

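```bash
cat > wang.py <<'E'
import sys
from h import *
S=optics.read_camera("side")
u=(310+float(sys.argv[1])/8-.5,160+float(sys.argv[2])/8-.5)
w=atz(S,u,float(sys.argv[3]))[:2]; d=w-C; print(np.degrees(np.arctan2(d[1],d[0])),np.hypot(*d))
E
python3 wang.py 362 408 .077
```

```text
-159.7796576387969 0.03125443898461559
```

```bash
cat >> h.py <<'E'
def fing2(C,th,r,t,z):
    a=np.radians(th);b=a+np.pi/2
    q=np.array(C)+r*np.array([np.cos(a),np.sin(a)])+t*np.array([np.cos(b),np.sin(b)]); return [q[0],q[1],z],th-90
def after(p,R,rows):
    """predict pose after simple non-turning rows"""
    p=p.copy()
    for r in rows: p=p+R@np.array(r[:3])/100
    return p
E
python3 - <<'E'
from h import *
s,p,R=pose()
p2=after(p,R,[[0,.5,0],[-4.8,0,0]]);print(p2)
P,Y=fing2(C,212,.0245,.0175,p2[2]);print(P,Y);plan(P,Y,2,p2,R)
E
```

```text
[0.50364277 0.00881429 0.09976863]
[np.float64(0.47349640876824867), np.float64(-0.045023863656450974), np.float64(0.09976863082431232)] 122
[np.float64(-0.0), np.float64(-2.22), np.float64(-2.15), np.float64(-0.15)]
[np.float64(-0.0), np.float64(-1.87), np.float64(-2.45), np.float64(-0.15)]
```

Call:
{"fn": "servo_tool", "kwargs": {"moves": [[0,0.5,0,0,1],[-2.4,0,0,0,1],[-2.4,0,0,0,1],[0,-2.22,-2.15,-0.15,1],[0,-1.87,-2.45,-0.15,1],[0,0,0,0,1],[1.2,0,0,0,1],[1.2,0,0,0,1],[1.2,0,0,0,1],[1.2,0,0,0,1]]}}

```text
clock: 11.95
tcp_pos: [0.4728, -0.0441, 0.0504]
orientation: [0.68, -0.194, 0.68, 0.195]
wrist_force: [-0.3, 0.2, -0.5]
finger_gap: 0.0001
```

```bash
python3 zoom.py z6
```

```text
t 11.95 tcp [ 0.4728 -0.0441  0.0504] xdown [-0.001  0.    -1.   ] yaw_y 121.9 j [-0.26  0.23 -0.47  0.87  0.   -0.82] F [-0.3  0.2 -0.5] gap 0.0001
theta_tool 31.9 r -24.6 t -16.4 Fyz [ 0.4 -0.1]
```

View pics/z6.png

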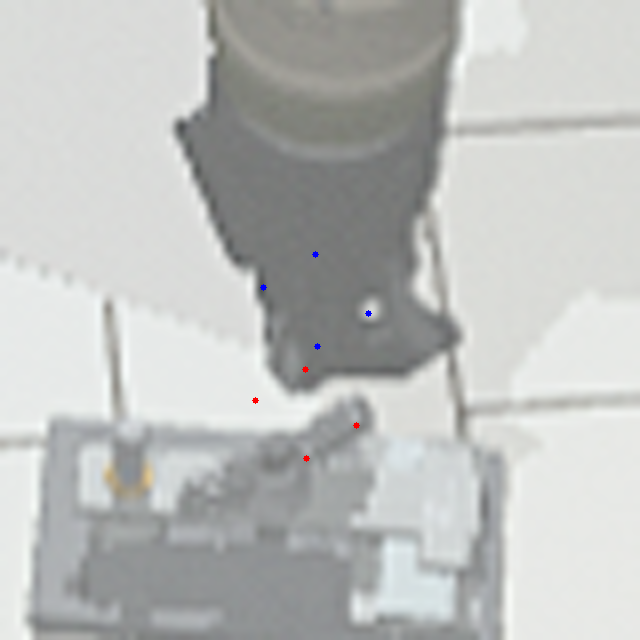

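Call:
{"fn": "servo_tool", "kwargs": {"moves": [[0,0.56,-0.24,0.18,1],[0,0.46,-0.24,0.18,1],[0,0.46,-0.24,0.18,1],[0,0.46,-0.24,0.18,1],[0,0.46,-0.24,0.18,1],[0,0.46,-0.24,0.18,1],[0,0.46,-0.24,0.18,1],[0,0.46,-0.24,0.18,1],[0,0.46,-0.24,0.18,1],[0,0,0,0,1]]}}

```text
clock: 13.25
tcp_pos: [0.4592, -0.0037, 0.0514]
orientation: [0.61, 0.358, 0.61, -0.358]
wrist_force: [-0.9, -0.5, -0.2]
finger_gap: 0.0001
```

```bash
sed -i 's/print("theta_tool",/print("flip th",(np.degrees(Y)+90).round(1),"theta_tool",/' h.py; python3 zoom.py z7
```

```text
t 13.25 tcp [ 0.4592 -0.0037  0.0514] xdown [-0.001  0.    -1.   ] yaw_y 29.2 j [-0.18  0.2  -0.5   0.86  0.    0.88] F [-0.9 -0.5 -0.2] gap 0.0001
flip th 119.2 theta_tool -60.8 r -24.3 t -16.0 Fyz [-1.1 -0.1]
```

View pics/z7.png

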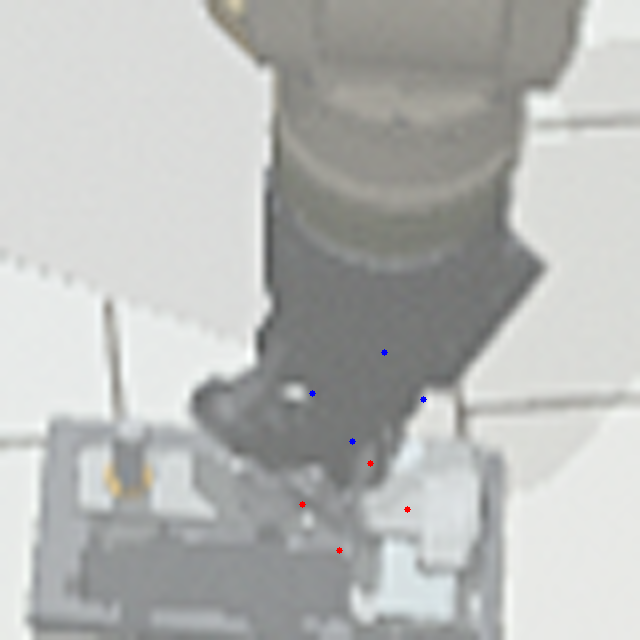

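Call:
{"fn": "servo_tool", "kwargs": {"moves": [[0,0.46,-0.24,0.18,1],[0,0.46,-0.24,0.18,1],[0,0.46,-0.24,0.18,1],[0,0.46,-0.24,0.18,1],[0,0.46,-0.24,0.18,1],[0,0.46,-0.24,0.18,1],[0,0.46,-0.24,0.18,1],[0,0.46,-0.24,0.18,1],[0,0.46,-0.24,0.18,1],[0,0,0,0,1]]}}

```text
clock: 14.55
tcp_pos: [0.4999, 0.0068, 0.0515]
orientation: [-0.162, -0.688, -0.162, 0.688]
wrist_force: [-0.1, 0.4, 0.8]
finger_gap: 0.0001
```

```bash
python3 zoom.py z8
```

```text
t 14.55 tcp [0.4999 0.0068 0.0515] xdown [-0.  0. -1.] yaw_y -63.5 j [-0.15  0.28 -0.41  0.89  0.    2.53] F [-0.1  0.4  0.8] gap 0.0001
flip th 26.5 theta_tool -153.5 r -24.1 t -14.8 Fyz [-0.5 -0.1]
```

View pics/z8.png

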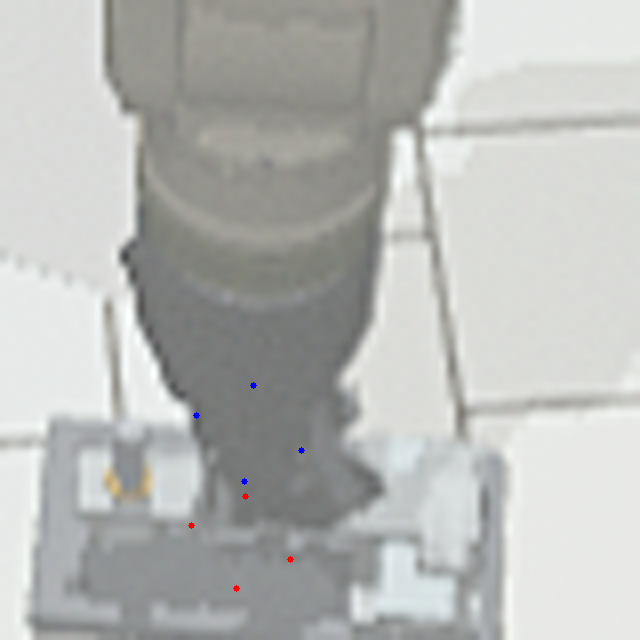

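```bash
python3 - <<'E'
from h import *
s,p,R=pose()
p2=after(p,R,[[0,-.5,0],[-4.8,0,0]]);print(p2)
P,Y=fing2(C,222,.0245,.017,p2[2]);print(P,Y);plan(P,Y,19,p2,R)
E
```

```text
[0.4976708  0.01130547 0.09957939]
[np.float64(0.47816817208390444), np.float64(-0.04622716188890773), np.float64(0.09957938759408154)] 132
[np.float64(-0.0), np.float64(0.23), np.float64(0.23), np.float64(-0.18)]
[np.float64(-0.0), np.float64(0.18), np.float64(0.26), np.float64(-0.18)]
[np.float64(-0.0), np.float64(0.13), np.float64(0.29), np.float64(-0.18)]
[np.float64(-0.0), np.float64(0.08), np.float64(0.31), np.float64(-0.18)]
[np.float64(-0.0), np.float64(0.02), np.float64(0.32), np.float64(-0.18)]
[np.float64(-0.0), np.float64(-0.04), np.float64(0.32), np.float64(-0.18)]
[np.float64(-0.0), np.float64(-0.09), np.float64(0.31), np.float64(-0.18)]
[np.float64(-0.0), np.float64(-0.15), np.float64(0.28), np.float64(-0.18)]
[np.float64(-0.0), np.float64(-0.19), np.float64(0.25), np.float64(-0.18)]
[np.float64(-0.0), np.float64(-0.24), np.float64(0.21), np.float64(-0.18)]
[np.float64(-0.0), np.float64(-0.27), np.float64(0.17), np.float64(-0.18)]
[np.float64(-0.0), np.float64(-0.3), np.float64(0.12), np.float64(-0.18)]
[np.float64(-0.0), np.float64(-0.31), np.float64(0.06), np.float64(-0.18)]
[np.float64(-0.0), np.float64(-0.32), np.float64(0.01), np.float64(-0.18)]
[np.float64(-0.0), np.float64(-0.32), np.float64(-0.05), np.float64(-0.18)]
[np.float64(-0.0), np.float64(-0.3), np.float64(-0.11), np.float64(-0.18)]
[np.float64(-0.0), np.float64(-0.28), np.float64(-0.16), np.float64(-0.18)]
[np.float64(-0.0), np.float64(-0.24), np.float64(-0.21), np.float64(-0.18)]
[np.float64(-0.0), np.float64(-0.2), np.float64(-0.25), np.float64(-0.18)]
```

Call:
{"fn": "servo_tool", "kwargs": {"moves": [[0,-0.5,0,0,1],[-2.4,0,0,0,1],[-2.4,0,0,0,1],[0,0.23,0.23,-0.18,1],[0,0.18,0.26,-0.18,1],[0,0.13,0.29,-0.18,1],[0,0.08,0.31,-0.18,1],[0,0.02,0.32,-0.18,1],[0,-0.04,0.32,-0.18,1],[0,-0.09,0.31,-0.18,1]]}}

```text
clock: 15.85
tcp_pos: [0.4902, -0.0096, 0.0998]
orientation: [0.537, 0.46, 0.537, -0.459]
wrist_force: [0.1, -0.6, 0.0]
finger_gap: 0.0001
```

Call:
{"fn": "servo_tool", "kwargs": {"moves": [[0,-0.15,0.28,-0.18,1],[0,-0.19,0.25,-0.18,1],[0,-0.24,0.21,-0.18,1],[0,-0.27,0.17,-0.18,1],[0,-0.3,0.12,-0.18,1],[0,-0.31,0.06,-0.18,1],[0,-0.32,0.01,-0.18,1],[0,-0.32,-0.05,-0.18,1],[0,-0.3,-0.11,-0.18,1],[0,-0.28,-0.16,-0.18,1]]}}

```text
clock: 17.1
tcp_pos: [0.4799, -0.0398, 0.0998]
orientation: [0.694, -0.135, 0.694, 0.135]
wrist_force: [-0.2, 0.1, 0.2]
finger_gap: 0.0003
```

```bash
python3 zoom.py z9;python3 - <<'E'
from h import *
P,Y=fing2(C,222,.0245,.017,.1);plan(P,Y,2)
E
```

```text
t 17.1 tcp [ 0.4799 -0.0398  0.0998] xdown [ 0. -0. -1.] yaw_y 112.1 j [-0.25  0.2  -0.38  0.99  0.   -0.63] F [-0.2  0.1  0.2] gap 0.0003
flip th 202.1 theta_tool 22.1 r -13.2 t -19.0 Fyz [ 0.1 -0.2]
[np.float64(-0.01), np.float64(-0.25), np.float64(-0.19), np.float64(-0.172)]
[np.float64(-0.01), np.float64(-0.22), np.float64(-0.23), np.float64(-0.172)]
```

View pics/z9.png

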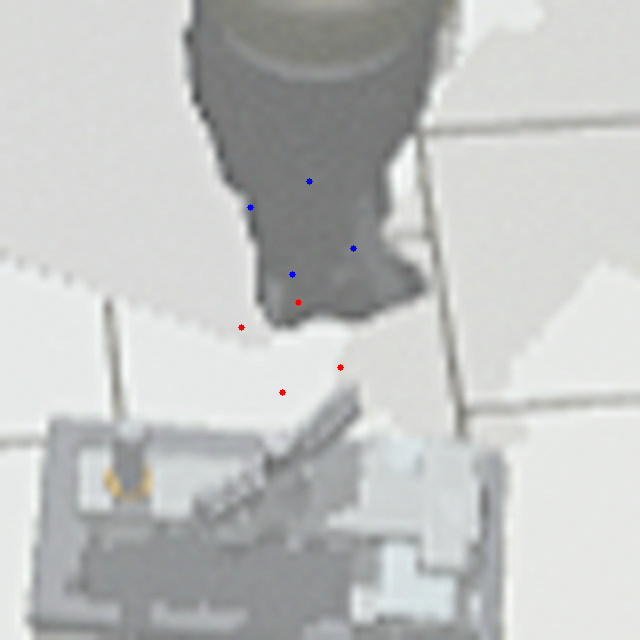

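```bash
python3 wang.py 350 395 .077; python3 wang.py 202 515 .077; python3 ov.py 0.485 -0.0172 -0.13 0.56 0.077 o5
```

```text
-147.76530069737254 0.030547678758989675
42.303631835142454 0.03949638040394518
```

View pics/o5s.png

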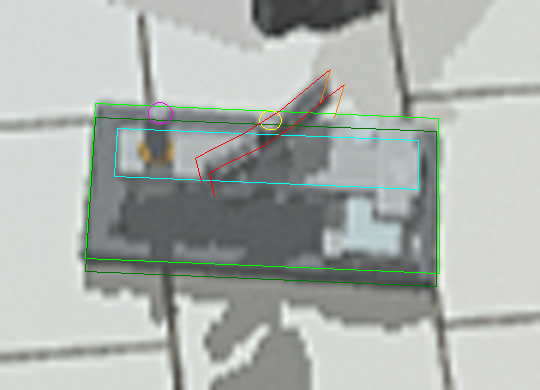

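```bash
python3 - <<'E'
from h import *
P,Y=fing2(C,230,.0245,.017,.1);print(P);plan(P,Y,3)
E
```

```text
[np.float64(0.4822744590957024), np.float64(-0.04689547822108614), 0.1]
[np.float64(-0.01), np.float64(-0.25), np.float64(-0.02), np.float64(-0.166)]
[np.float64(-0.01), np.float64(-0.24), np.float64(-0.06), np.float64(-0.166)]
[np.float64(-0.01), np.float64(-0.23), np.float64(-0.1), np.float64(-0.166)]
```

Call:
{"fn": "servo_tool", "kwargs": {"moves": [[0,-0.25,-0.02,-0.166,1],[0,-0.24,-0.06,-0.166,1],[0,-0.23,-0.1,-0.166,1],[0,0,0,0,1],[1.25,0,0,0,1],[1.25,0,0,0,1],[1.25,0,0,0,1],[1.2,0,0,0,1],[0,0,0,0,1],[0,0,0,0,1]]}}

```text
clock: 18.6
tcp_pos: [0.4824, -0.0472, 0.0503]
orientation: [0.641, -0.299, 0.641, 0.299]
wrist_force: [0.2, 1.3, -0.0]
finger_gap: -0.0002
```

```bash
python3 -c "
from h import *
where(C)"
```

```text
t 18.6 tcp [ 0.4824 -0.0472  0.0503] xdown [ 0.  0. -1.] yaw_y 140.1 j [-0.26  0.25 -0.45  0.87  0.   -1.14] F [ 0.2  1.3 -0. ] gap -0.0002
flip th 230.1 theta_tool 50.1 r -24.7 t -17.3 Fyz [0.7 1.1]
```

Call:
{"fn": "servo_tool", "kwargs": {"moves": [[0,0.6,-0.24,0.18,1],[0,0.46,-0.24,0.18,1],[0,0.46,-0.24,0.18,1],[0,0.46,-0.24,0.18,1],[0,0.46,-0.24,0.18,1],[0,0.46,-0.24,0.18,1],[0,0.46,-0.24,0.18,1],[0,0.46,-0.24,0.18,1],[0,0.46,-0.24,0.18,1],[0,0,0,0,1]]}}

```text
clock: 19.85
tcp_pos: [0.4566, -0.0125, 0.0506]
orientation: [0.659, 0.257, 0.659, -0.257]
wrist_force: [-1.3, -0.1, 0.9]
finger_gap: -0.0003
```

```bash
python3 zoom.py z10
```

```text
t 19.85 tcp [ 0.4566 -0.0125  0.0506] xdown [ 0.001 -0.    -1.   ] yaw_y 47.4 j [-0.2   0.2  -0.51  0.86 -0.    0.54] F [-1.3 -0.1  0.9] gap -0.0003
flip th 137.4 theta_tool -42.6 r -24.1 t -15.8 Fyz [-0.9 -0.9]
```

View pics/z10.png

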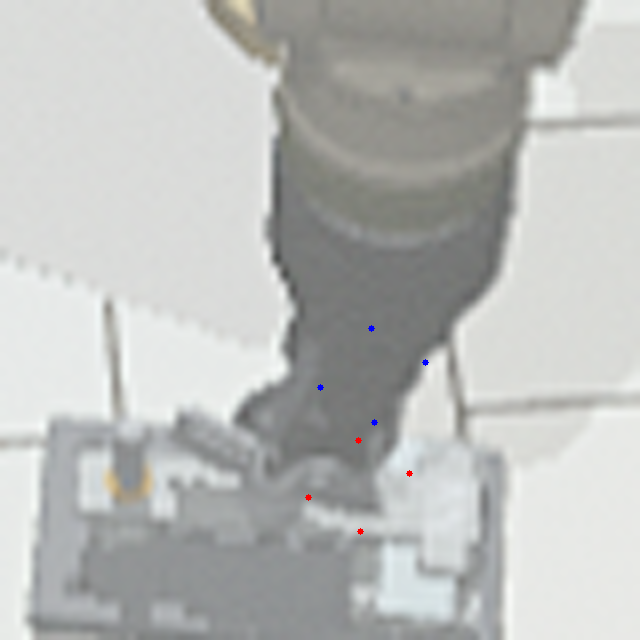

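Call:
{"fn": "servo_tool", "kwargs": {"moves": [[0,0.46,-0.24,0.18,1],[0,0.46,-0.24,0.18,1],[0,0.46,-0.24,0.18,1],[0,0,0,0,1],[0,0.23,-0.13,0.09,1],[0,0.23,-0.13,0.09,1],[0,0.23,-0.13,0.09,1],[0,0,0,0,1],[0,0,0,0,1],[0,0,0,0,1]]}}

```text
clock: 21.15
tcp_pos: [0.469, 0.0063, 0.0502]
orientation: [0.504, 0.496, 0.504, -0.496]
wrist_force: [-0.9, -1.4, -0.4]
finger_gap: -0.0001
```

```bash
python3 zoom.py z11
```

```text
t 21.15 tcp [0.469  0.0063 0.0502] xdown [ 0.  0. -1.] yaw_y 1.0 j [-0.16  0.22 -0.48  0.86  0.    1.4 ] F [-0.9 -1.4 -0.4] gap -0.0001
flip th 91.0 theta_tool -89.0 r -23.8 t -15.6 Fyz [-1.   1.4]
```

View pics/z11.png

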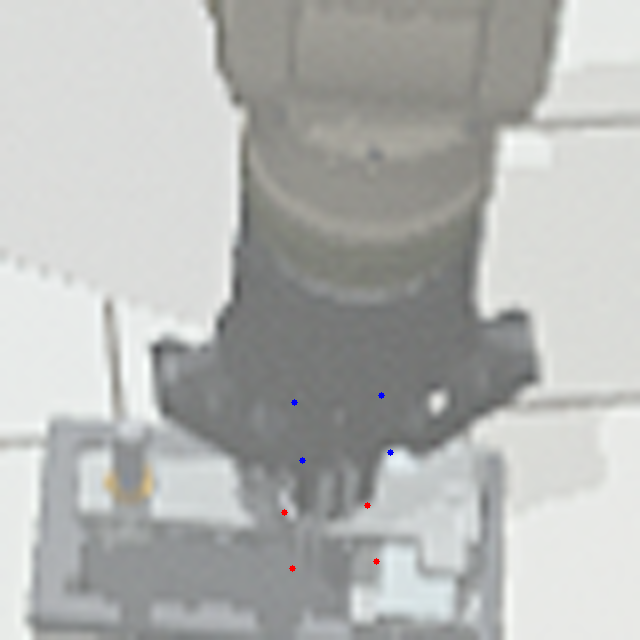

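Call:
{"fn": "servo_tool", "kwargs": {"moves": [[0,0.17,-0.1,0.07,1],[0,0.17,-0.1,0.07,1],[0,0.17,-0.1,0.07,1],[0,0.17,-0.1,0.07,1],[0,0.17,-0.1,0.07,1],[0,0.17,-0.1,0.07,1],[0,0,0,0,1],[0,0,0,0,1],[0,0,0,0,1],[0,0,0,0,1]]}}

```text
clock: 22.45
tcp_pos: [0.48, 0.0107, 0.0502]
orientation: [0.389, 0.59, 0.389, -0.59]
wrist_force: [-1.0, 0.6, -0.3]
finger_gap: 0.0002
```

```bash
python3 -c "
from h import *
where(C)"
```

```text
t 22.45 tcp [0.48   0.0107 0.0502] xdown [ 0.  0. -1.] yaw_y -23.2 j [-0.15  0.24 -0.46  0.87  0.    1.83] F [-1.   0.6 -0.3] gap 0.0002
flip th 66.8 theta_tool -113.2 r -23.7 t -15.6 Fyz [-1.1 -0.1]
```

Call:
{"fn": "servo_tool", "kwargs": {"moves": [[0,0.17,-0.11,0.07,1],[0,0.17,-0.11,0.07,1],[0,0.17,-0.11,0.07,1],[0,0.17,-0.11,0.07,1],[0,0.17,-0.11,0.07,1],[0,0.17,-0.11,0.07,1],[0,0,0,0,1],[0,0,0,0,1],[0,0,0,0,1],[0,0,0,0,1]]}}

```text
clock: 23.7
tcp_pos: [0.492, 0.0107, 0.0502]
orientation: [0.258, 0.659, 0.258, -0.658]
wrist_force: [-1.2, 0.1, -0.0]
finger_gap: -0.0002
```

```bash
python3 zoom.py z12
```

```text
t 23.7 tcp [0.492  0.0107 0.0502] xdown [ 0.  0. -1.] yaw_y -47.2 j [-0.14  0.26 -0.43  0.88  0.    2.25] F [-1.2  0.1 -0. ] gap -0.0002
flip th 42.8 theta_tool -137.2 r -24.1 t -15.7 Fyz [-0.9  0.8]
```

View pics/z12.png

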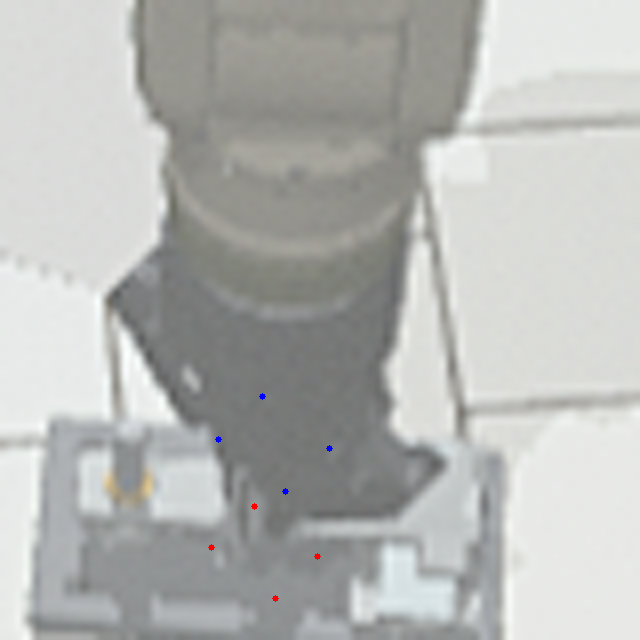

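Call:
{"fn": "servo_tool", "kwargs": {"moves": [[0,0.17,-0.11,0.07,1],[0,0.17,-0.11,0.07,1],[0,0.17,-0.11,0.07,1],[0,0.17,-0.11,0.07,1],[0,0.17,-0.11,0.07,1],[0,0.17,-0.11,0.07,1],[0,0,0,0,1],[0,0,0,0,1],[0,0,0,0,1],[0,0,0,0,1]]}}

```text
clock: 25.0
tcp_pos: [0.5031, 0.0056, 0.0503]
orientation: [0.115, 0.698, 0.115, -0.698]
wrist_force: [-1.2, -0.9, 2.6]
finger_gap: -0.0001
```

```bash
python3 zoom.py z13
```

```text
t 25.0 tcp [0.5031 0.0056 0.0503] xdown [ 0. -0. -1.] yaw_y -71.3 j [-0.15  0.28 -0.4   0.89 -0.    2.67] F [-1.2 -0.9  2.6] gap -0.0001
flip th 18.7 theta_tool -161.3 r -24.4 t -15.8 Fyz [0.5 1.5]
```

View pics/z13.png

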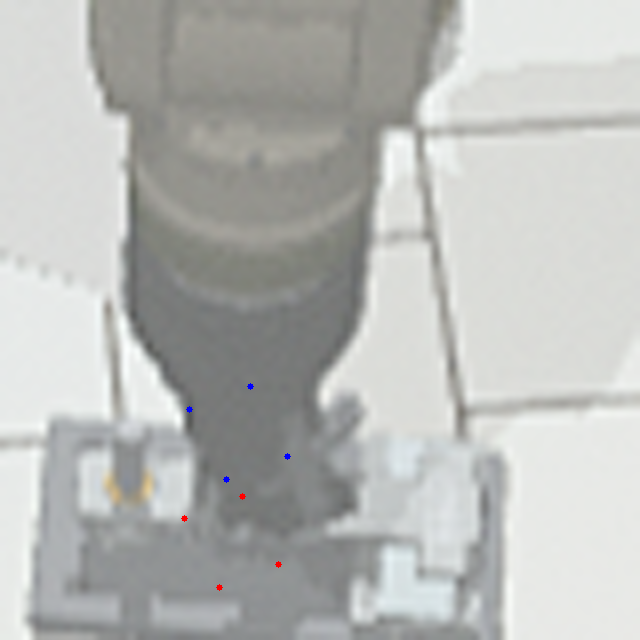

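Call:
{"fn": "servo_tool", "kwargs": {"moves": [[0,-0.5,0,0,1],[-2.4,0,0,0,1],[-2.4,0,0,0,1],[0,0.23,0.23,-0.18,1],[0,0.18,0.26,-0.18,1],[0,0.13,0.29,-0.18,1],[0,0.08,0.31,-0.18,1],[0,0.02,0.32,-0.18,1],[0,-0.04,0.32,-0.18,1],[0,-0.09,0.31,-0.18,1]]}}

```text
clock: 26.3
tcp_pos: [0.4915, -0.0093, 0.0981]
orientation: [0.505, 0.495, 0.505, -0.494]
wrist_force: [0.1, -0.2, 0.1]
finger_gap: -0.0002
```

Call:
{"fn": "servo_tool", "kwargs": {"moves": [[0,-0.15,0.28,-0.18,1],[0,-0.19,0.25,-0.18,1],[0,-0.24,0.21,-0.18,1],[0,-0.27,0.17,-0.18,1],[0,-0.3,0.12,-0.18,1],[0,-0.31,0.06,-0.18,1],[0,-0.32,0.01,-0.18,1],[0,-0.32,-0.05,-0.18,1],[0,-0.3,-0.11,-0.18,1],[0,-0.28,-0.16,-0.18,1]]}}

```text
clock: 27.55
tcp_pos: [0.4773, -0.038, 0.0981]
orientation: [0.702, -0.088, 0.701, 0.089]
wrist_force: [0.5, 0.0, -0.5]
finger_gap: 0.0002
```

```bash
python3 zoom.py z14; python3 ov.py 0.485 -0.0165 -0.13 0.51 0.075 o6
python3 - <<'E'
from h import *
P,Y=fing2(C,222,.0235,.018,.1);plan(P,Y,3)
E
```

```text
t 27.55 tcp [ 0.4773 -0.038   0.0981] xdown [ 0.     0.001 -1.   ] yaw_y 104.4 j [-0.25  0.19 -0.39  0.99  0.   -0.5 ] F [ 0.5  0.  -0.5] gap 0.0002
flip th 194.4 theta_tool 14.4 r -12.6 t -18.2 Fyz [-0.1  0.5]
[np.float64(-0.06), np.float64(-0.28), np.float64(0.01), np.float64(-0.164)]
[np.float64(-0.06), np.float64(-0.28), np.float64(-0.04), np.float64(-0.164)]
[np.float64(-0.06), np.float64(-0.27), np.float64(-0.08), np.float64(-0.164)]
```

View pics/o6s.png

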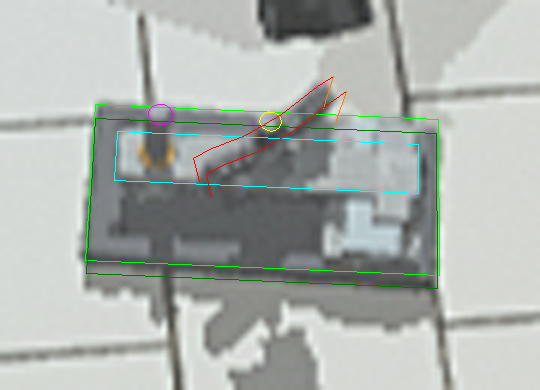

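Call:
{"fn": "servo_tool", "kwargs": {"moves": [[0,-0.28,0.01,-0.164,1],[0,-0.28,-0.04,-0.164,1],[0,-0.27,-0.08,-0.164,1],[0,0,0,0,1],[1.2,0,0,0,1],[1.2,0,0,0,1],[1.2,0,0,0,1],[1.2,0,0,0,1],[0,0,0,0,1],[0,0,0,0,1]]}}

```text
clock: 28.95
tcp_pos: [0.4797, -0.0465, 0.0502]
orientation: [0.66, -0.254, 0.66, 0.254]
wrist_force: [0.1, 0.1, -0.4]
finger_gap: -0.0001
```

Call:
{"fn": "servo_tool", "kwargs": {"moves": [[0,0.22,-0.12,0.09,1],[0,0.22,-0.12,0.09,1],[0,0.22,-0.12,0.09,1],[0,0.22,-0.12,0.09,1],[0,0.22,-0.12,0.09,1],[0,0,0,0,1],[0,0,0,0,1],[0,0,0,0,1],[0,0,0,0,1],[0,0,0,0,1]]}}

```text
clock: 30.2
tcp_pos: [0.4688, -0.0404, 0.0501]
orientation: [0.7, -0.101, 0.7, 0.101]
wrist_force: [0.4, 0.0, -0.1]
finger_gap: -0.0001
```

```bash
python3 zoom.py z15
```

```text
t 30.2 tcp [ 0.4688 -0.0404  0.0501] xdown [-0.  0. -1.] yaw_y 106.4 j [-0.26  0.23 -0.48  0.87  0.   -0.54] F [ 0.4  0.  -0.1] gap -0.0001
flip th 196.4 theta_tool 16.4 r -22.1 t -17.6 Fyz [-0.1  0.4]
```

View pics/z15.png

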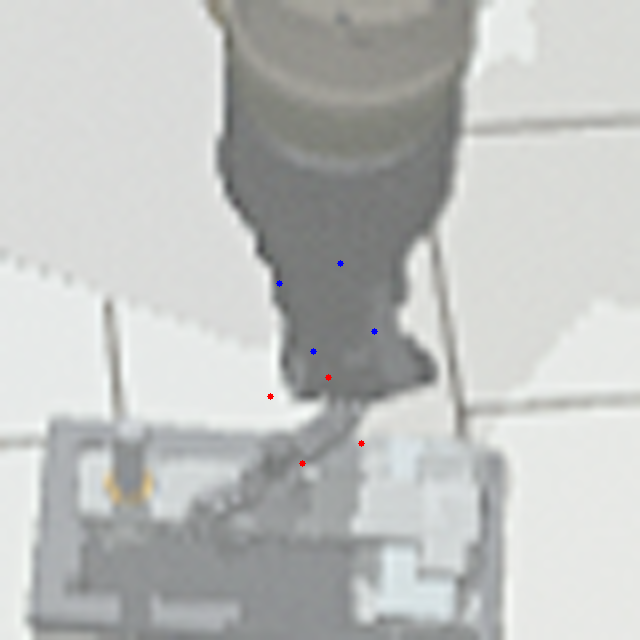

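Call:
{"fn": "servo_tool", "kwargs": {"moves": [[0.3,0.2,-0.1,0.07,1],[0,0.2,-0.1,0.07,1],[0,0.2,-0.1,0.07,1],[0,0.2,-0.1,0.07,1],[0,0.2,-0.1,0.07,1],[0,0,0,0,1],[0,0,0,0,1],[0,0,0,0,1],[0,0,0,0,1],[0,0,0,0,1]]}}

```text
clock: 31.5
tcp_pos: [0.4624, -0.0313, 0.0472]
orientation: [0.707, 0.023, 0.707, -0.022]
wrist_force: [1.3, -0.1, -0.2]
finger_gap: 0.0005
```

```bash
python3 zoom.py z16
```

```text
t 31.5 tcp [ 0.4624 -0.0313  0.0472] xdown [ 0.  0. -1.] yaw_y 86.4 j [-0.24  0.22 -0.5   0.85  0.   -0.18] F [ 1.3 -0.1 -0.2] gap 0.0005
flip th 176.4 theta_tool -3.6 r -21.6 t -15.5 Fyz [-0.   1.3]
```

View pics/z16.png

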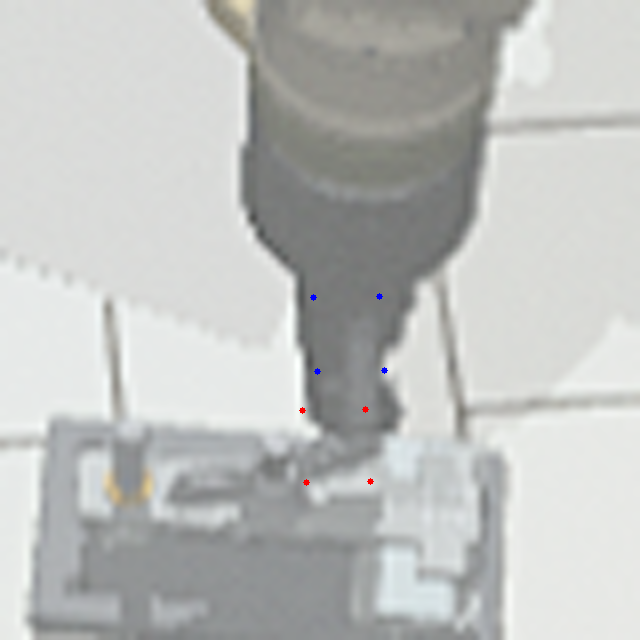

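Call:
{"fn": "servo_tool", "kwargs": {"moves": [[0,0.17,-0.09,0.07,1],[0,0.17,-0.09,0.07,1],[0,0.17,-0.09,0.07,1],[0,0.17,-0.09,0.07,1],[0,0.17,-0.09,0.07,1],[0,0,0,0,1],[0,0,0,0,1],[0,0,0,0,1],[0,0,0,0,1],[0,0,0,0,1]]}}

```text
clock: 32.8
tcp_pos: [0.4598, -0.022, 0.0472]
orientation: [0.692, 0.145, 0.692, -0.145]
wrist_force: [-0.2, -0.1, 0.2]
finger_gap: 0.0
```

```bash
python3 zoom.py z17
```

```text
t 32.8 tcp [ 0.4598 -0.022   0.0472] xdown [ 0.  0. -1.] yaw_y 66.3 j [-0.22  0.21 -0.51  0.85  0.    0.19] F [-0.2 -0.1  0.2] gap 0.0
flip th 156.3 theta_tool -23.7 r -21.1 t -14.6 Fyz [-0.2 -0.2]
```

View pics/z17.png

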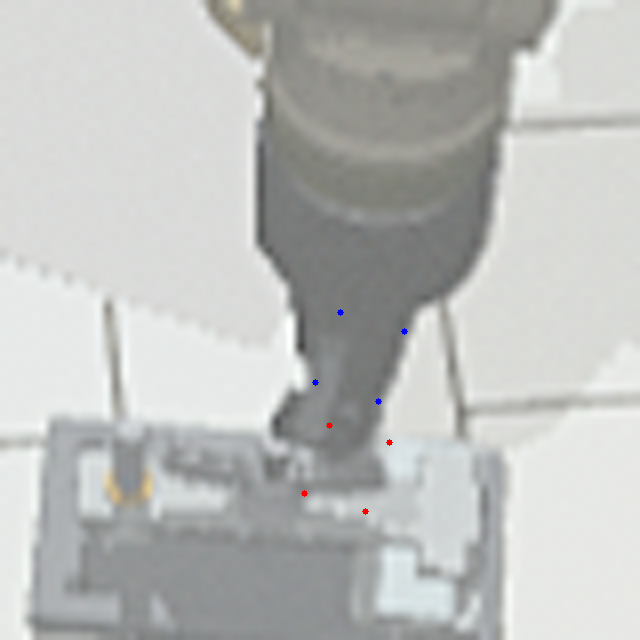

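Call:
{"fn": "servo_tool", "kwargs": {"moves": [[0,0.17,-0.09,0.07,1],[0,0.17,-0.09,0.07,1],[0,0.17,-0.09,0.07,1],[0,0.17,-0.09,0.07,1],[0,0.17,-0.09,0.07,1],[0,0,0,0,1],[0,0,0,0,1],[0,0,0,0,1],[0,0,0,0,1],[0,0,0,0,1]]}}

```text
clock: 34.1
tcp_pos: [0.4604, -0.0125, 0.0472]
orientation: [0.656, 0.264, 0.656, -0.263]
wrist_force: [0.0, -0.9, 0.1]
finger_gap: 0.0
```

```bash
python3 zoom.py z18
```

```text
t 34.1 tcp [ 0.4604 -0.0125  0.0472] xdown [ 0.  0. -1.] yaw_y 46.2 j [-0.2   0.21 -0.51  0.85  0.    0.56] F [ 0.  -0.9  0.1] gap 0.0
flip th 136.2 theta_tool -43.8 r -21.0 t -13.7 Fyz [-0.6  0.7]
```

View pics/z18.png

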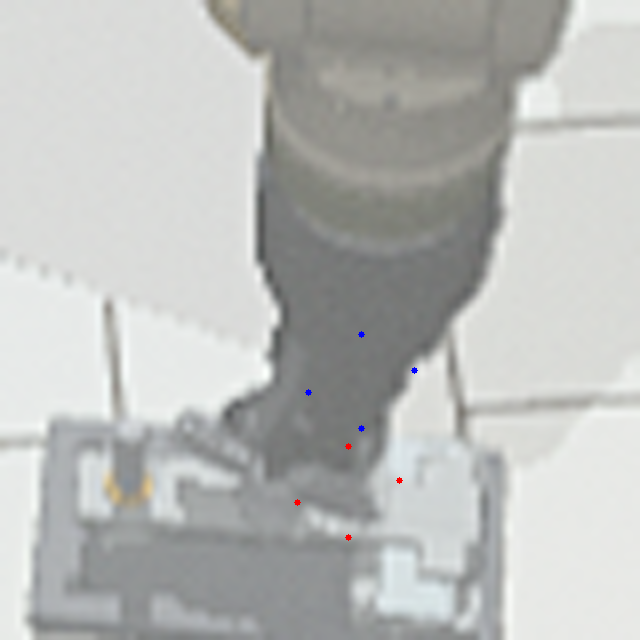

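Call:
{"fn": "servo_tool", "kwargs": {"moves": [[0,0.15,-0.08,0.06,1],[0,0.15,-0.08,0.06,1],[0,0.15,-0.08,0.06,1],[0,0.15,-0.08,0.06,1],[0,0.15,-0.08,0.06,1],[0,0,0,0,1],[0,0,0,0,1],[0,0,0,0,1],[0,0,0,0,1],[0,0,0,0,1]]}}

```text
clock: 35.4
tcp_pos: [0.4611, -0.0066, 0.0467]
orientation: [0.609, 0.357, 0.61, -0.361]
wrist_force: [-6.4, -7.4, 2.8]
finger_gap: -0.0001
```

```bash
python3 zoom.py z19
```

```text
t 35.4 tcp [ 0.4611 -0.0066  0.0467] xdown [-0.005 -0.004 -1.   ] yaw_y 29.0 j [-0.18  0.22 -0.5   0.86 -0.01  0.88] F [-6.4 -7.4  2.8] gap -0.0001
flip th 119.0 theta_tool -61.0 r -20.8 t -15.7 Fyz [-9.1  3.4]
```

View pics/z19.png

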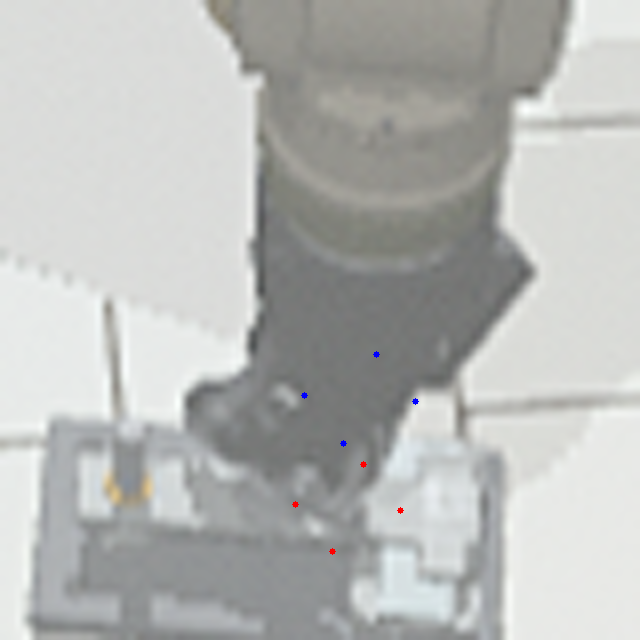

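Call:
{"fn": "servo_tool", "kwargs": {"moves": [[0,-0.7,0,0,1],[-0.4,0,-0.5,0,1],[0,0,0,0,1],[0,0.2,0,0,1],[0,0.2,0,0,1],[0,0.2,0,0,1],[0,0.2,0,0,1],[0,0,0,0,1],[0,0,0,0,1],[0,0,0,0,1]]}}

```text
clock: 36.7
tcp_pos: [0.462, 0.0001, 0.0512]
orientation: [0.609, 0.359, 0.609, -0.359]
wrist_force: [-0.6, -0.2, 0.1]
finger_gap: 0.0
```

```bash
python3 -c "
from h import *
where(C)"
```

```text
t 36.7 tcp [4.62e-01 1.00e-04 5.12e-02] xdown [-0.  0. -1.] yaw_y 29.0 j [-0.17  0.21 -0.5   0.86  0.    0.89] F [-0.6 -0.2  0.1] gap 0.0
flip th 119.0 theta_tool -61.0 r -26.3 t -11.7 Fyz [-0.6 -0.1]
```

```bash
python3 zoom.py z20
```

```text
t 36.7 tcp [4.62e-01 1.00e-04 5.12e-02] xdown [-0.  0. -1.] yaw_y 29.0 j [-0.17  0.21 -0.5   0.86  0.    0.89] F [-0.6 -0.2  0.1] gap 0.0
flip th 119.0 theta_tool -61.0 r -26.3 t -11.7 Fyz [-0.6 -0.1]
```

View pics/z20.png

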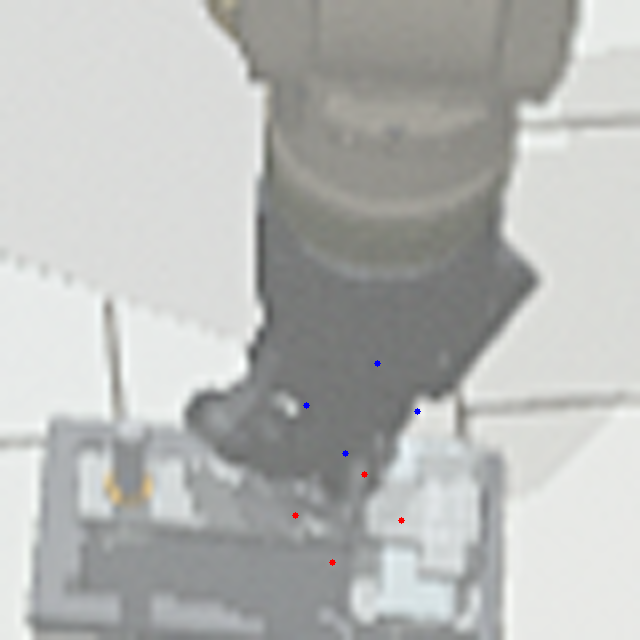

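Call:
{"fn": "servo_tool", "kwargs": {"moves": [[0,-1.0,0,0,1],[0,0,0,0,1],[0.4,0,0,0,1],[0.4,0,0,0,1],[0,0,0,0,1],[0,0.2,0,0,1],[0,0.2,0,0,1],[0,0.2,0,0,1],[0,0,0,0,1],[0,0,0,0,1]]}}

```text
clock: 38.0
tcp_pos: [0.4546, -0.0035, 0.0426]
orientation: [0.608, 0.356, 0.611, -0.362]
wrist_force: [-10.0, -8.5, 7.1]
finger_gap: 0.0
```

```bash
python3 zoom.py z21
```

```text
t 38.0 tcp [ 0.4546 -0.0035  0.0426] xdown [-0.007 -0.004 -1.   ] yaw_y 29.0 j [-0.18  0.21 -0.52  0.85 -0.01  0.88] F [-10.   -8.5   7.1] gap 0.0
flip th 119.0 theta_tool -61.0 r -26.7 t -19.9 Fyz [-12.8   2.6]
```

View pics/z21.png

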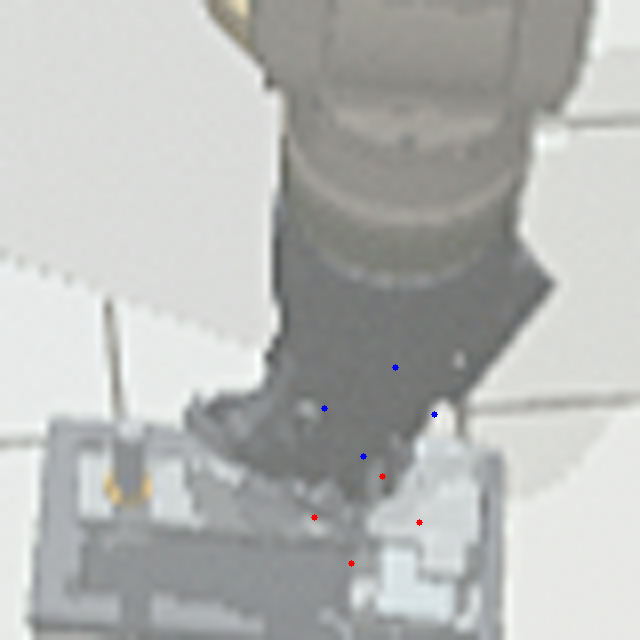

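Call:
{"fn": "servo_tool", "kwargs": {"moves": [[0,-0.8,0,0,1],[-2.5,0,0,0,1],[-3,0,0,0,1],[-3,-3,-3,0,1],[-3,-4,-4,0,1],[0,-4,-4,0,1],[0,-4,-4,0,1],[0,-4,-4,0,1],[0,0,0,0,1],[0,0,0,0,1]]}}

```text
clock: 39.3
tcp_pos: [0.1957, 0.0679, 0.1579]
orientation: [0.61, 0.359, 0.609, -0.358]
wrist_force: [0.1, -0.2, 0.2]
finger_gap: -0.0001
```

```bash
python3 -c "
from h import *
where(C)"; python3 ov.py 0.485 -0.0170 -0.13 2.32 0.074 o7
```

```text
t 39.3 tcp [0.1957 0.0679 0.1579] xdown [ 0.003  0.    -1.   ] yaw_y 29.1 j [-0.06 -0.43 -0.76  1.23  0.    1.  ] F [ 0.1 -0.2  0.2] gap -0.0001
flip th 119.1 theta_tool -60.9 r -215.0 t -211.5 Fyz [-0.   0.3]
```

View pics/o7.png

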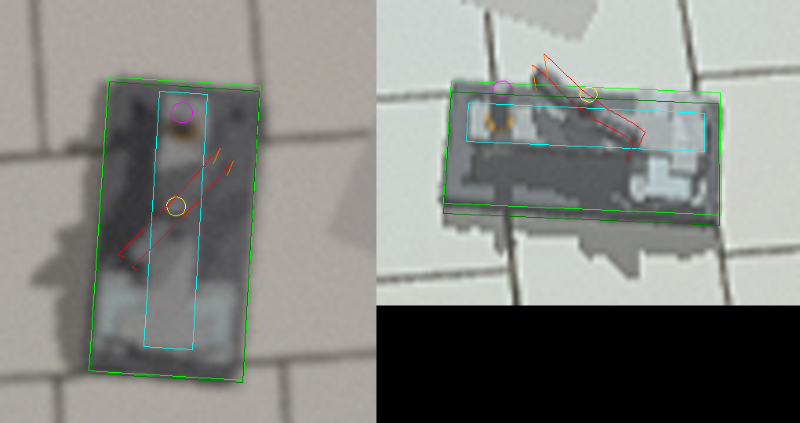

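```bash
python3 - <<'E'
from h import *
s,p,R=stat(0,0)
T=optics.read_camera("top")
for n in["press","objective_case","slide_mailer","petri_dish","tape_roll"]:
    a=models.pinpoint(n,T); print(n,[(x["location"],round(x["conf"],2)) for x in a[:1]])
print(order.hand_in())
E
```

```text
t 39.4 tcp [0.1958 0.0677 0.1578] xdown [ 0.001  0.    -1.   ] yaw_y 29.0 j [-0.06 -0.43 -0.76  1.23  0.    1.  ] F [-0.6  0.4  0.2] gap -0.0001
press [([315.5, 216.3], 0.77)]
objective_case [([202.6, 177.2], 0.79)]
slide_mailer [([193.3, 248.1], 0.74)]
petri_dish [([414.7, 167.0], 0.5)]
tape_roll [([416.9, 230.7], 0.71)]
the job is handed in; nothing more can be done
None
```

The wing nut appears to be fully tight, and the job is handed in at about 39 s of the 64 s allowed. I turned it clockwise with four fingertip strokes of the shut gripper, pushing one wing at a time and lifting clear between strokes.

**Tightness:**
- From the camera images I counted about 535° (9.3 rad) of turn. The nut started at 0.5 rad or more, so it should now be at about 9.8 rad or more, near the 10.0 stop.
- The last two pushes met firm resistance of about 9 N and 13 N, where earlier readings were around 1 N. I did not measure the bar's height on the slides directly.

**Press and bystanders:** In the last pictures the press still matched its starting outline. The network locations of the press and the four bystanders were within about 4 pixels (roughly 1 cm) of the first readings, in line with the networks' usual scatter. The arm is well clear of the press, with a wrist force of about 0.

**Checks that disagreed:**
- In the side view the fingertips looked about 25 mm higher than the reported tool height.
- A probe push with the tool at 51 mm met almost no resistance, probably because the fingertips passed over the wing. I lowered the tool to 43 mm and pushed again before accepting the stop. That push also showed about 7 N upward, which I did not explain.

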